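# Check-weigh furnace shield stacks on the spring balance

## Task

Check-weigh the steel shield stacks that stand on the bench. First turn the logger's channel selector, the shorter way round, until its pointer is on the long white mark and leave it there; then hang the stacks by their bails on the spring balance's hook, one at a time from the fewest discs to the most, letting go of each and leaving it hanging until it has been quite still for a good two seconds, and stand each weighed stack upright on the white tile before hanging the next. At the end all stacks present stand on the tile, the hook is empty and the other things on the bench have been left where they were.

Things in the scene. Friction and masses are not known exactly. Their poses are not given: they have to be found in the camera images.
- stack1: Shield stack: one steel disc (48 mm across, 8 mm thick, 16 mm pitch) on a stem, then an upright aluminium bail and a flat grip tab above it; 112 mm tall in all, about 160 g (varies by 15 %). Origin: centre of the underside, z up when standing. Half a turn about z makes no difference. May be absent.
- stack1_eye (a point): Middle of the underside of the bail's top bar (8 mm thick, rests on the hook), 64 mm above the stack's origin. The bail is a rectangular loop in the stack's y-z plane, its opening 36 mm wide, 44 mm high. Tab above it: 20 mm wide along y, 10 mm thick along x, from 8 to 48 mm above the eye; best pinched across its 20 mm, 34 mm above the eye.
- stack2: Shield stack: two steel discs (54 mm across, 8 mm thick, 16 mm pitch) on a stem, then an upright aluminium bail and a flat grip tab above it; 128 mm tall in all, about 230 g (varies by 15 %). Origin: centre of the underside, z up when standing. Half a turn about z makes no difference. May be absent.
- stack2_eye (a point): Middle of the underside of the bail's top bar (8 mm thick, rests on the hook), 80 mm above the stack's origin. The bail is a rectangular loop in the stack's y-z plane, its opening 36 mm wide, 44 mm high. Tab above it: 20 mm wide along y, 10 mm thick along x, from 8 to 48 mm above the eye; best pinched across its 20 mm, 34 mm above the eye.
- stack3: Shield stack: three steel discs (60 mm across, 8 mm thick, 16 mm pitch) on a stem, then an upright aluminium bail and a flat grip tab above it; 144 mm tall in all, about 300 g (varies by 15 %). Origin: centre of the underside, z up when standing. Half a turn about z makes no difference. May be absent.
- stack3_eye (a point): Middle of the underside of the bail's top bar (8 mm thick, rests on the hook), 96 mm above the stack's origin. The bail is a rectangular loop in the stack's y-z plane, its opening 36 mm wide, 44 mm high. Tab above it: 20 mm wide along y, 10 mm thick along x, from 8 to 48 mm above the eye; best pinched across its 20 mm, 34 mm above the eye.
- stack4: Shield stack: four steel discs (66 mm across, 8 mm thick, 16 mm pitch) on a stem, then an upright aluminium bail and a flat grip tab above it; 160 mm tall in all, about 370 g (varies by 15 %). Origin: centre of the underside, z up when standing. Half a turn about z makes no difference. May be absent.
- stack4_eye (a point): Middle of the underside of the bail's top bar (8 mm thick, rests on the hook), 112 mm above the stack's origin. The bail is a rectangular loop in the stack's y-z plane, its opening 36 mm wide, 44 mm high. Tab above it: 20 mm wide along y, 10 mm thick along x, from 8 to 48 mm above the eye; best pinched across its 20 mm, 34 mm above the eye.
- balance: Spring balance: white head on a stand with a dark 12 mm thick base plate, a column, and a head box up to 350 mm high. Origin on the table below the head. Its hook arm points along the balance's own -x, the hook's seat 180 mm from the origin; carriage, head and column occupy x from -25 to 55 mm, the base plate x from -230 to 60 mm, 110 mm wide.
- hook_seat (a point): Lowest point of the hook's upper side, where a bail rests; 200 mm above the table when empty, sinks under load. The hook is an 8 mm round bar: towards the balance (its +x) it rises to an arm whose top is 22 mm above the seat; on the open side (-x), 23 mm from the seat, it ends in an upturned tip, top 17 mm above the seat. Pass a bail over the tip, its opening facing along the arm, then lower.
- hook (a joint): How far the spring is drawn down, in m: 0 empty, 6.5 mm per newton (150 N/m, about 10 mm for the one-disc stack, 24 mm for the four-disc one), stop at 60 mm. Lightly damped: it bobs for a second or two.
- tile: Fixed white ceramic tile, 220 mm square, 6 mm thick, on the table. Origin: centre of its underside.
- console: Fixed grey logger box, 110 x 130 x 45 mm, with the rotary channel selector in the middle of its top. One long, thick white mark on its top face (10 mm wide, from 36 to 54 mm from the knob's axis) lies on the box's own -x side of the knob; the other eleven ticks are small. Origin: centre of its underside.
- selector (a joint): Angle of the selector knob in rad, counter-clockwise from above positive; it turns endlessly. At 0 or 2 pi (6.283) its pointer is on the long mark. It starts somewhere from 0.9 to 5.4. Stays where it is left (friction 0.05 N m).
- selector_grip (a point): On the knob's axis, 79 mm above the table: where to grip its bar, which is 44 mm long (along the pointer), 12 mm wide, and stands from 56 to 91 mm above the table on a 48 mm disc. A black line along one half of the bar's top and a white nose at its foot show the pointer's end. The box's top is at 45 mm.
- selector_tip (a point): Near the tip of the knob's white pointer, 30 mm from the axis.
- beaker: Bystander to leave alone: small glass cup, 42 mm across, 55 mm high.
- jar: Bystander to leave alone: white jar, 44 mm across, 60 mm high.
- spatula: Bystander to leave alone: lying spatula, 160 mm long.
- wash: Bystander to leave alone: bottle, 60 mm across, 150 mm high.
- cruc_box: Bystander to leave alone: grey divided tray, 90 x 120 x 30 mm.
- driver: Bystander to leave alone: lying screwdriver, 170 mm long.
- collar: Bystander to leave alone: dark steel ring, 56 mm across, 14 mm high.
- can: Bystander to leave alone: aluminium can, 60 mm across, 90 mm high.
There are look-alikes about, which are no part of the job. Leave any green look-alike of the stack2 alone.

How it is judged:
By the outcome, as a careful person would: the job done as asked, in the order asked, and still so for the second after the job is handed in, with the robot touching nothing.
Of stack1, stack2, stack3, stack4 only 3 to 4 are there at a start; the rules pass over those that are not, and their reading is None.
At some moment in a run one of stack1, stack2, stack3, stack4 may be knocked a few centimetres aside while the robot is not near it.
It also fails if it takes over 210 s, if anything falls off the work surface, if the arm or the gripper's body presses on something with over 40 N, if the wrist force passes 120 N, or if a joint passes its speed limit or range.

## Robot

A 6-joint arm with a two-finger parallel gripper is mounted at the origin on the work surface. World frame = base frame: x ahead of the robot, y to its left, z up, the work surface at z = 0. Lengths are in m, angles in rad, forces in N, time in s.
With the tool pointing down it reaches from about 0.3 to 0.875 m from the base axis. Payload 6.4 kg.
Tool frame: the origin (TCP) lies midway between the tips of the shut fingers; the grasp point (between the pads) lies 19 mm behind it; z points along the fingers, y is the direction in which the jaws open and shut (so a half turn about z gives the same grasp; the last joint's range is limited). The gripper opens to 85 mm and grips with 20 to 120 N. Pads are 22 mm wide; open, the fingers measure 114 mm over their backs; the gripper's body (76 mm by 85 mm) begins 54 mm behind the grasp point. The pads swing forward as they close: fully open they stand 13 mm farther back than shut.
Start: joints at [1.089, 0.181, 1.607, -0, 1.354, -0.206], TCP at [0.157, 0.553, 0.231] pointing down, gripper open.
Joint ranges: [-2.99, 2.99], [-0.89, 2.07], [0.3, 2.58], [-1.14, 4.28], [0, 2.63], [-3.12, 3.12]. Speed limits (rad/s): [2.57, 2.57, 3.01, 3.14, 3.14, 3.14].

## Interface

Orientations are given as [roll, pitch, yaw] about the fixed x, y, z axes, in that order (R = Rz(yaw) Ry(pitch) Rx(roll)).
In Python, from bench import r gives the robot as it stands. The module is installed in compiled form; this text tells all that it offers.
- The arm moves only by the shell command python3 -m jog 'ROWS' [FORCE]. ROWS is text: rows parted by semicolons, each of 7 numbers parted by spaces: the turn, a rotation vector about the tool's x, y, z in rad, then the shift along the tool's x, y, z in cm, then the closure, from -1 (fully open) to 1 (shut). A call has 1 to 8 rows; each row shifts and turns the commanded pose from where the row before left it, along the tool's axes as they then stand; what a row does not reach is not made up. A row lasts 1/10 s, in which the tool goes at most 50 mm and 8.59 degrees, less where a joint would pass 70% of its speed; a pose out of reach is approached as far as the arm can. A call with a gripper value outside its range is refused whole. The fingers move at their own pace and stop on an object; FORCE is the grip in N (left out, the last holds). Time passes only in rows, so rows that do not move let the fingers close. It gives the time, the measured TCP pose, the force and the opening at its end, in the units of the state.
- r.state(): the state, without advancing time (a new reading comes with each control period).
- r.snapshot(name): name is "side" or "top" or "wrist"; returns a dict with "frame" (400x640x3 uint8, red, green, blue), "depth" (400x640 float32, m along the optical axis (not along the pixel's ray), 0 where there is no reading), "fx", "fy", "cx", "cy" (pixels), "R" (3x3) and "t" (3): a world point X has camera coordinates R X + t. Camera axes: x right, y down, z forward; pixel columns grow to the right and rows downward; lengths in m; the calibration is good to about 2 mm. The wrist camera is an equidistant fisheye: a pixel r from the principal point sees the ray r / f radians off the axis. A picture is of the moment at which its call begins.
- r.close_job(): hands the job in, once; it reports no verdict.
The state is a dict: "time": time; "qpos": joint angles; "dq": joint speeds; "joint_torque": joint torques, N m; "tool_pos": TCP position; "tool_rot": TCP orientation; "ft_force": force on the tool from outside, world axes, zero at the start; "torque": the same for the moment, N m; "width": finger opening in m.
Only numpy, scipy, OpenCV 4.12 (cv2) and the standard library are available. Lean on these libraries where they do the work, as an engineer would, in place of code of your own. Each camera call takes 0.05 s, during which the arm holds its last target. There are 200 camera calls.

## Working session

There is one attempt and no reset: what is moved stays moved. The work goes in short steps, Python scripts to look and compute and a shell command to move; the robot and the scene stay as the last step left them, time stands still between calls to the robot, and variables do not carry over. Pictures are saved under pics/ and viewed, about 12 in all and at most 16, crops included, and the job is handed in when it is done.

```bash
ls; mkdir -p pics; cat > h.py <<'E'
import numpy as np, cv2
from bench import r
from scipy.spatial.transform import Rotation as Ro
def snap(n,save=None):
    s=r.snapshot(n)
    np.savez(f'{n}.npz',**s)
    if save: cv2.imwrite(f'pics/{save}.png',s['frame'][:,:,::-1])
    return s
def load(n): return dict(np.load(f'{n}.npz'))
def cloud(s):
    v,u=np.mgrid[0:400,0:640]; z=s['depth']
    P=np.stack([(u-s['cx'])/s['fx']*z,(v-s['cy'])/s['fy']*z,z],-1)
    return (P-s['t'])@s['R']
E
python3 - <<'E'
from h import *
for n in('top','side'):
    s=snap(n,n+'0'); print(n,s['fx'],s['cx'],s['cy'],s['R'].round(3).tolist(),s['t'])
print(r.state())
E
```

```text
pics
top 503.3952336284173 309.40845129404204 198.5203950345654 [[-0.025, -1.0, -0.017], [-0.997, 0.026, -0.079], [0.079, 0.015, -0.997]] [0.01839274 0.61109352 1.55369884]
side 487.6378561138071 316.29590551278324 198.3333401002581 [[0.793, -0.609, -0.006], [-0.436, -0.561, -0.704], [0.425, 0.561, -0.711]] [-0.45217985  0.34275415  1.36746255]
{'time': 0.1, 'qpos': array([ 1.08868908e+00,  1.81486583e-01,  1.60790859e+00, -2.01638465e-05,
        1.35378562e+00, -2.06304524e-01]), 'dq': array([ 0.00010392, -0.00051412, -0.00339027, -0.00084568,  0.00102205,
        0.0006587 ]), 'joint_torque': array([-1.63137361e-04, -4.45879018e+01, -3.52232194e+01, -2.50359481e-04,
        4.24288010e-03,  1.42163009e-05]), 'tool_pos': array([0.15634104, 0.55282324, 0.2304628 ]), 'tool_rot': array([-3.14003416e+00, -3.06054275e-04,  2.86579405e+00]), 'ft_force': array([-0.86163646, -0.16006569,  0.3979852 ]), 'torque': array([ 0.0360693 , -0.02616839, -0.01454696]), 'width': 0.08510788637230193}
```

View pics/top0.png

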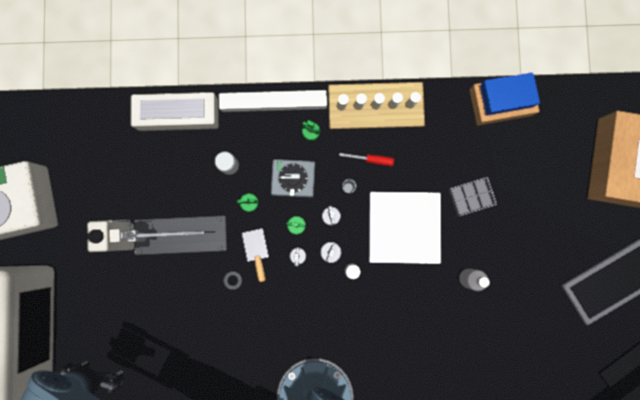

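View pics/side0.png

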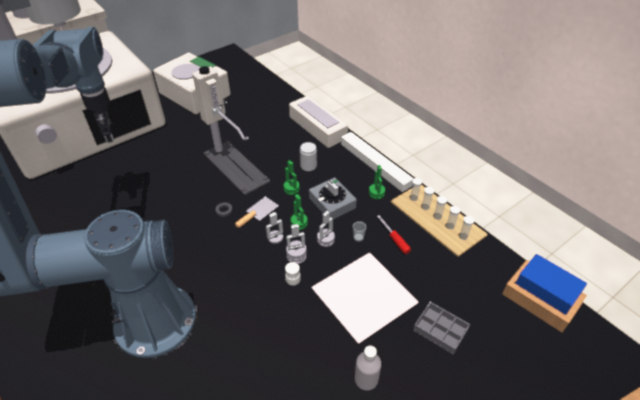

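Candidates (top view): steel stacks at (332,214), (331,252), (298,256). Green look-alikes are at (249,202), (296,225), (311,130), and are to be left alone. Next I'll take close crops and cloud measurements.

```bash
python3 - <<'E'
from h import *
t=load('top');s=load('side')
a=cv2.resize(t['frame'][150:275,260:360],None,fx=4,fy=4,interpolation=2)
b=cv2.resize(s['frame'][175:300,245:345],None,fx=4,fy=4,interpolation=2)
cv2.imwrite('pics/crop1.png',np.hstack([a,b])[:,:,::-1])
for nm,d in(('top',t),('side',s)):
    P=cloud(d); 
    print(nm)
    if nm=='top':
        R={'A':(200,230,320,345),'B':(240,265,318,345),'C':(245,268,288,308),'gr':(212,238,284,308),'gr2':(190,214,238,262),'jar':(264,280,345,362),'beak':(178,194,340,358),'console':(158,198,270,318),'tile':(190,265,366,444),'hook':(225,242,120,220),'spat':(228,282,240,270)}
        for k,(v0,v1,u0,u1) in R.items():
            Q=P[v0:v1,u0:u1].reshape(-1,3); 
            m=Q[:,2]>0.004 if k in('tile','spat') else Q[:,2]>0.02
            Q=Q[m]; print(k,len(Q),'min',Q.min(0).round(3),'max',Q.max(0).round(3),'mean',Q.mean(0).round(3))
            if k in'ABC':
                for lo,hi in((.02,.07),(.07,.1),(.1,.125),(.125,.2)):
                    q=Q[(Q[:,2]>lo)&(Q[:,2]<hi)]
                    if len(q)>2: print('   ',lo,len(q),q.mean(0).round(4),q.min(0).round(3),q.max(0).round(3))
E
```

```text
top
A 205 min [ 0.487 -0.089  0.02 ] max [ 0.583 -0.02   1.597] mean [ 0.554 -0.062  0.069]
    0.02 147 [ 0.5545 -0.0624  0.0249] [ 0.53  -0.089  0.02 ] [ 0.58  -0.038  0.039]
    0.07 29 [ 0.5543 -0.0634  0.086 ] [ 0.531 -0.071  0.07 ] [ 0.583 -0.056  0.094]
    0.1 10 [ 0.5552 -0.0623  0.1227] [ 0.547 -0.069  0.116] [ 0.565 -0.058  0.125]
    0.125 16 [ 0.5575 -0.0635  0.1284] [ 0.547 -0.067  0.125] [ 0.565 -0.058  0.133]
B 298 min [ 0.416 -0.088  0.03 ] max [ 0.487 -0.02   1.597] mean [ 0.445 -0.058  0.077]
    0.02 237 [ 0.4444 -0.058   0.0403] [ 0.416 -0.088  0.03 ] [ 0.471 -0.029  0.06 ]
    0.07 10 [ 0.4441 -0.0581  0.0957] [ 0.422 -0.071  0.086] [ 0.466 -0.046  0.1  ]
    0.1 21 [ 0.4451 -0.0585  0.1045] [ 0.419 -0.071  0.1  ] [ 0.469 -0.049  0.111]
    0.125 26 [ 0.4442 -0.0583  0.1426] [ 0.435 -0.066  0.13 ] [ 0.455 -0.051  0.148]
C 63 min [ 0.411 -0.02   0.023] max [0.487 0.051 1.597] mean [0.437 0.042 0.131]
    0.02 20 [0.4331 0.0442 0.0556] [0.411 0.038 0.023] [0.458 0.051 0.069]
    0.07 18 [0.4391 0.0429 0.0779] [0.411 0.04  0.072] [0.459 0.047 0.1  ]
    0.1 23 [0.434  0.0445 0.1106] [0.424 0.039 0.106] [0.442 0.048 0.118]
gr 208 min [ 0.487 -0.02   0.02 ] max [0.555 0.072 1.597] mean [0.53  0.045 0.068]
gr2 228 min [ 0.487 -0.02   0.02 ] max [0.631 0.22  1.597] mean [0.603 0.189 0.07 ]
jar 164 min [ 0.364 -0.143  0.021] max [ 0.405 -0.102  0.067] mean [ 0.385 -0.122  0.055]
beak 73 min [ 0.625 -0.139  0.02 ] max [ 0.667 -0.102  0.061] mean [ 0.649 -0.122  0.047]
console 1490 min [ 0.487 -0.02   0.02 ] max [0.734 0.121 1.597] mean [0.674 0.052 0.053]
tile 3121 min [ 0.397 -0.42   0.004] max [ 0.634 -0.02   1.597] mean [ 0.515 -0.291  0.016]
hook 532 min [ 0.487 -0.02   0.02 ] max [0.537 0.536 1.597] mean [0.51  0.448 0.227]
spat 474 min [ 0.357 -0.02   0.004] max [0.525 0.227 1.597] mean [0.437 0.174 0.023]
side
```

View pics/crop1.png

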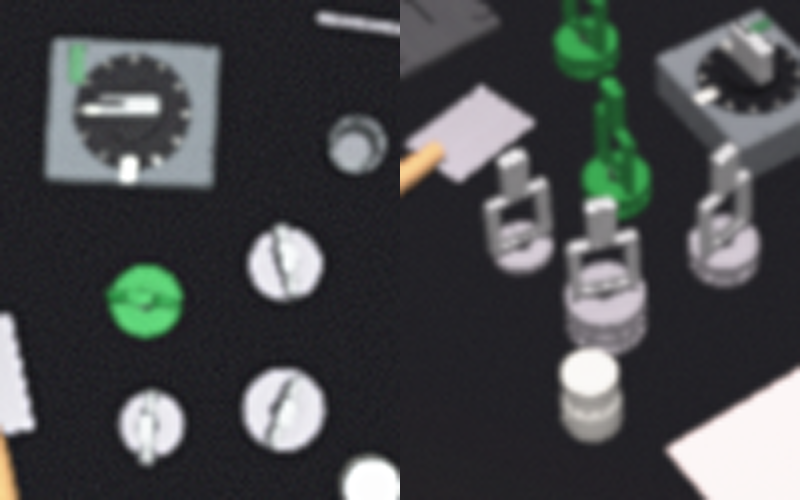

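stack1 is at crop (152,420), stack2 at (285,262) and stack3 at (285,410); there is no stack4. The knob's pointer faces image-left (+y) and the long mark is at the bottom (-x). The shorter way is therefore about 90° counter-clockwise. Next, exact numbers.

```bash
cat >> h.py <<'E'
def band(Ps,c,rad,lo,hi):
    out=[]
    for P in Ps:
        Q=P.reshape(-1,3); Q=Q[np.isfinite(Q).all(1)]
        m=(np.hypot(Q[:,0]-c[0],Q[:,1]-c[1])<rad)&(Q[:,2]>lo)&(Q[:,2]<hi); out.append(Q[m])
    return out
def ang(q):
    w,v=np.linalg.eigh(np.cov(q[:,:2].T)); return np.degrees(np.arctan2(v[1,1],v[0,1]))%180, np.sqrt(w)
ST={1:((.435,.044),.048,.112,.008),2:((.5545,-.063),.064,.128,.024),3:((.444,-.058),.08,.144,.04)}
def stacks(which=(1,2,3),pos={}):
    Ps=[cloud(snap(n)) for n in('top','side')]
    for k in which:
        c,_,H,d=ST[k]; c=pos.get(k,c)
        for nm,lo,hi in(('disc',d-.006,d+.006),('tab',H-.025,H+.012),('bail',d+.02,H-.035),('topbar',H-.06,H-.035)):
            for P,q in zip(('top','side'),band(Ps,c,.045,lo,hi)):
                if len(q)>4:
                    rc=cv2.minEnclosingCircle(q[:,:2].astype(np.float32)) if nm=='disc' else ''
                    print(k,nm,P,len(q),q.mean(0).round(4),'ang %.1f'%ang(q)[0],'mid',((q.min(0)+q.max(0))/2).round(4)[:2],rc)
    return Ps
E
python3 - <<'E'
from h import *
Ps=stacks()
s=load('top');P=Ps[0]
for nm,c,rad,lo,hi in(('bar',(.674,.052),.035,.08,.1),('boxtop',(.674,.052),.09,.038,.05),('hookarm',(.51,.43),.16,.19,.245),('tip',(.51,.33),.03,.19,.245),('tile',(.515,-.29),.17,.003,.0095),('head',(.51,.58),.1,.3,.38),('bp',(.51,.43),.2,.009,.016)):
    for n,q in zip(('top','side'),band(Ps,c,rad,lo,hi)):
        if len(q)>5:
            rr=cv2.minAreaRect((q[:,:2]*1000).astype(np.float32))
            print(nm,n,len(q),q.mean(0).round(4),'ang %.1f'%ang(q)[0],'rect',np.round(rr[0],1),np.round(rr[1],1),round(rr[2],1),'z',q[:,2].min().round(3),q[:,2].max().round(3))
# mark: white pixels at box top
f=s['frame'].astype(int); m=(f.min(2)>200); Q=P[m]; mm=(abs(Q[:,2]-.045)<.008)&(np.hypot(Q[:,0]-.674,Q[:,1]-.052)<.07); print('mark',Q[mm].mean(0),mm.sum(), Q[mm].min(0),Q[mm].max(0))
b=s['frame'][155:200,268:320]; c=cv2.resize(b,None,fx=10,fy=10,interpolation=2)
w=cv2.resize(load('side')['frame'][60:200,195:275],None,fx=3.2,fy=3.2,interpolation=2)
cv2.imwrite('pics/crop2.png',np.hstack([c[:448],w])[:,:,::-1])
E
```

```text
1 disc top 224 [0.4351 0.0437 0.0061] ang 15.2 mid [0.4357 0.0433] ((0.43541935086250305, 0.04387921094894409), 0.04485359787940979)
1 disc side 225 [0.4322 0.0401 0.0061] ang 3.1 mid [0.4357 0.0438] ((0.4348948299884796, 0.043899599462747574), 0.04487842693924904)
1 tab top 27 [0.4336 0.0438 0.1104] ang 175.9 mid [0.4334 0.0436] 
1 tab side 54 [0.434  0.0404 0.1035] ang 168.3 mid [0.4353 0.0414] 
1 bail top 31 [0.4363 0.0441 0.0659] ang 174.1 mid [0.4348 0.0444] 
1 bail side 92 [0.4341 0.041  0.0564] ang 174.9 mid [0.4351 0.0422] 
1 topbar top 27 [0.4365 0.0446 0.0705] ang 173.9 mid [0.4348 0.0454] 
1 topbar side 59 [0.4338 0.0411 0.0666] ang 174.3 mid [0.4351 0.0422] 
2 disc top 154 [ 0.5558 -0.0628  0.0238] ang 95.6 mid [ 0.5551 -0.0635] ((0.556430459022522, -0.06321676820516586), 0.026724424213171005)
2 disc side 127 [ 0.557  -0.0709  0.0249] ang 19.4 mid [ 0.5579 -0.067 ] ((0.5591959357261658, -0.0654006227850914), 0.029774408787488937)
2 tab top 26 [ 0.5566 -0.063   0.1272] ang 9.7 mid [ 0.5561 -0.0636] 
2 tab side 56 [ 0.5568 -0.0671  0.1196] ang 1.7 mid [ 0.5587 -0.0653] 
2 b
[... 1774 characters left out ...]
tile top 3447 [ 0.5128 -0.2909  0.0058] ang 46.9 rect [ 514.3 -289.2] [330.4 334.8] 31.3 z 0.003 0.009
tile side 4909 [ 0.5113 -0.2988  0.0062] ang 86.7 rect [ 515.  -290.3] [336.1 336.6] 27.9 z 0.003 0.009
head top 878 [0.5063 0.517  0.3445] ang 178.7 rect [506.7 516.9] [74.8 73.4] 1.8 z 0.3 0.368
head side 516 [0.4998 0.5107 0.3379] ang 164.5 rect [507.3 515.1] [69.2 81.3] 86.9 z 0.3 0.369
bp top 1916 [0.5065 0.4078 0.0122] ang 92.0 rect [495.  412.9] [348.4 307.6] 12.5 z 0.009 0.016
bp side 1102 [0.5079 0.3981 0.013 ] ang 93.3 rect [501.2 423.2] [353.6 328. ] 19.3 z 0.009 0.016
mark [0.63179546 0.05712597 0.04645665] 19 [0.62499587 0.05241009 0.03863509] [0.64114177 0.06199697 0.05227852]
```

View pics/crop2.png

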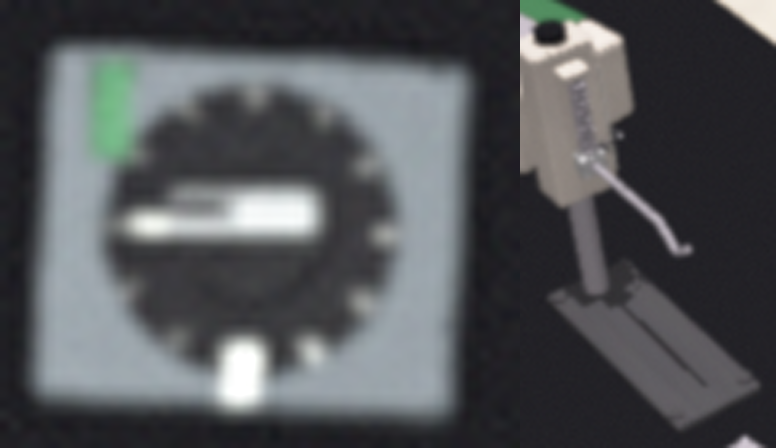

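The console centre is (0.6765,0.053). The pointer is at about 88° and the mark at about 175.5°, so the turn is about +87.5°. Next I'll profile the hook and the tile.

```bash
python3 - <<'E'
from h import *
Ps=[cloud(load(n)) for n in('top','side')]
for n,q in zip(('top','side'),band(Ps,(.51,.40),.13,.17,.26)):
    print(n)
    for y in np.arange(.29,.50,.006 if n=='top' else .006):
        m=(abs(q[:,1]-y)<.003)
        if m.sum(): print('%.3f n%d x%.4f z med %.4f max %.4f'%(y,m.sum(),np.median(q[m,0]),np.median(q[m,2]),q[m,2].max()))
for n in(0,1):
    s=load(('top','side')[n]); P=Ps[n]; m=(s['frame'].min(2)>190)&(abs(P[:,:,2]-.006)<.006)&(P[:,:,1]<-.12)&(P[:,:,1]>-.45)
    rr=cv2.minAreaRect((P[m][:,:2]*1000).astype(np.float32)); print('tile',rr)
E
```

```text
top
0.296 n6 x0.5117 z med 0.2132 max 0.2195
0.302 n6 x0.5119 z med 0.2121 max 0.2164
0.308 n5 x0.5120 z med 0.2094 max 0.2105
0.314 n4 x0.5096 z med 0.2028 max 0.2073
0.320 n5 x0.5097 z med 0.2004 max 0.2041
0.326 n10 x0.5098 z med 0.2018 max 0.2138
0.332 n7 x0.5100 z med 0.2091 max 0.2119
0.338 n8 x0.5100 z med 0.2129 max 0.2202
0.344 n7 x0.5102 z med 0.2162 max 0.2229
0.350 n7 x0.5103 z med 0.2198 max 0.2235
0.356 n6 x0.5104 z med 0.2194 max 0.2210
0.362 n7 x0.5106 z med 0.2192 max 0.2247
0.368 n7 x0.5107 z med 0.2204 max 0.2241
0.374 n6 x0.5095 z med 0.2204 max 0.2229
0.380 n6 x0.5083 z med 0.2210 max 0.2274
0.386 n7 x0.5085 z med 0.2223 max 0.2257
0.392 n7 x0.5086 z med 0.2222 max 0.2234
0.398 n6 x0.5074 z med 0.2196 max 0.2255
0.404 n6 x0.5102 z med 0.2197 max 0.2263
0.410 n8 x0.5090 z med 0.2188 max 0.2253
0.416 n6 x0.5078 z med 0.2233 max 0.2275
0.422 n6 x0.5094 z med 0.2208 max 0.2237
0.428 n7 x0.5095 z med 0.2225 max 0.2251
0.434 n5 x0.5069 z med 0.2226 max 0.2266
0.440 n6 x0.5071 z med 0.2199 max 0.2216
0.446 n6 x0.5072 z med 0.2207 max 0.2244
0.452 n6 x0.5073 z med 0.2201
[... 1261 characters left out ...]
0.5064 z med 0.2235 max 0.2267
0.434 n4 x0.5089 z med 0.2222 max 0.2251
0.440 n2 x0.5082 z med 0.2233 max 0.2241
0.446 n4 x0.5076 z med 0.2234 max 0.2261
0.452 n1 x0.5066 z med 0.2194 max 0.2194
0.458 n2 x0.5083 z med 0.2240 max 0.2254
0.464 n4 x0.5073 z med 0.2224 max 0.2263
0.470 n11 x0.5078 z med 0.2244 max 0.2428
0.476 n41 x0.5060 z med 0.2280 max 0.2596
0.482 n34 x0.5088 z med 0.2354 max 0.2584
0.488 n16 x0.5014 z med 0.2326 max 0.2600
0.494 n16 x0.4986 z med 0.2314 max 0.2503
tile ((677.1760864257812, -276.1832275390625), (572.0208740234375, 248.60057067871094), 6.5354743003845215)
tile ((699.9676513671875, -289.17822265625), (602.3933715820312, 242.08885192871094), 2.5385515689849854)
```

```bash
python3 -m jog '0 0 0 0 0 -5 -0.5'
```

```text
time: 0.3
tool_pos: [0.1547, 0.5494, 0.2739]
tool_rot: [-3.127, -0.003, 2.866]
ft_force: [0.2, 0.3, 0.2]
width: 0.073
```

```bash
cat >> h.py <<'E'
def need(x,y,z,yawdeg,st=None):
    st=st or r.state(); p=np.array(st['tool_pos']); R=Ro.from_euler('xyz',st['tool_rot'])
    d=R.inv().apply(np.array([x,y,z])-p)*100
    Rt=Ro.from_euler('xyz',[np.pi,0,np.radians(yawdeg)])
    rv=(R.inv()*Rt).as_rotvec()
    print('t %.1f pos'%st['time'],p.round(4),'yaw %.1f'%np.degrees(st['tool_rot'][2]),'shift cm',d.round(2),'rotvec',rv.round(3),'F',np.round(st['ft_force'],1),'w %.3f'%st['width'])
    # shift measured after the turn
    print('   shift in final frame', (Rt.inv().apply(np.array([x,y,z])-p)*100).round(2))
E
python3 -c "
from h import *
need(.6765,.053,.30,88)"
```

```text
t 0.3 pos [0.1547 0.5494 0.2739] yaw 164.2 shift cm [-63.73 -33.57  -2.31] rotvec [-0.015  0.007  1.33 ] F [0.2 0.3 0.2] w 0.073
   shift in final frame [-47.79  53.88  -2.61]
```

```bash
python3 -m jog '0 0 0 -3.8 -2 -0.3 -0.5; 0 0 0 -3.8 -2 -0.3 -0.5; 0 0 0 -3.8 -2 -0.3 -0.5; 0 0 0 -3.8 -2 -0.3 -0.5; 0 0 0 -3.8 -2 -0.3 -0.5; 0 0 0 -3.8 -2 -0.3 -0.5; 0 0 0 -3.8 -2 -0.3 -0.5; 0 0 0 -3.8 -2 -0.3 -0.5' >/dev/null;  python3 -m jog '0 0 0 -3.8 -2 0 -0.5; 0 0 0 -3.8 -2 0 -0.5; 0 0 0 -3.8 -2 0 -0.5; 0 0 0 -3.8 -2 0 -0.5; 0 0 0 -3.8 -2 0 -0.5; 0 0 0 -3.8 -2 0 -0.5; 0 0 0 -3.8 -2 0 -0.5; 0 0 0 -3.8 -2 0 -0.5'; python3 -m jog '0 0 0.14 0 0 0 -0.5; 0 0 0.14 0 0 0 -0.5; 0 0 0.14 0 0 0 -0.5; 0 0 0.14 0 0 0 -0.5; 0 0 0.14 0 0 0 -0.5; 0 0 0.14 0 0 0 -0.5; 0 0 0.14 0 0 0 -0.5; 0 0 0.14 0 0 0 -0.5'; python3 -m jog '0 0 0.14 0 0 0 -0.5; 0 0 0.07 0 0 0 -0.5; 0 0 0 0 0 0 -0.5; 0 0 0 0 0 0 -0.5';python3 -c "
from h import *
need(.6765,.053,.13,88)"
```

```text
time: 1.9
tool_pos: [0.6554, 0.0784, 0.3049]
tool_rot: [-3.142, -0.0, 2.866]
ft_force: [0.5, -0.5, 1.9]
width: 0.064
time: 2.7
tool_pos: [0.6543, 0.0798, 0.3049]
tool_rot: [-3.141, -0.0, 1.74]
ft_force: [-0.1, 0.3, -0.5]
width: 0.0641
time: 3.1
tool_pos: [0.6544, 0.0798, 0.305]
tool_rot: [-3.141, -0.0, 1.538]
ft_force: [-0.6, 0.7, -0.3]
width: 0.0642
t 3.1 pos [0.6544 0.0798 0.305 ] yaw 88.1 shift cm [-2.61  2.31 17.5 ] rotvec [-0.    -0.     0.002] F [-0.6  0.7 -0.3] w 0.064
   shift in final frame [-2.6   2.31 17.5 ]
```

```bash
python3 -m jog '0 0 0 -2.6 2.3 2 -0.5; 0 0 0 0 0 4 -0.3; 0 0 0 0 0 4 -0.2; 0 0 0 0 0 4 -0.2; 0 0 0 0 0 3.5 -0.2; 0 0 0 0 0 3.3 -0.2; 0 0 0 0 0 3.2 -0.2; 0 0 0 0 0 0 -0.2'; python3 -m jog '0 0 0 0 0 0 1; 0 0 0 0 0 0 1; 0 0 0 0 0 0 1; 0 0 0 0 0 0 1; 0 0 0 0 0 0 1; 0 0 0 0 0 0 1' 40;python3 -c "
from h import *
need(.6765,.053,.064,175.5)"
```

```text
time: 3.9
tool_pos: [0.6722, 0.0533, 0.0594]
tool_rot: [-3.131, -0.001, 1.537]
ft_force: [-1.3, 0.2, -0.8]
width: 0.0512
time: 4.5
tool_pos: [0.6782, 0.0529, 0.0682]
tool_rot: [3.137, 0.0, 1.536]
ft_force: [-1.6, -0.1, 6.3]
width: 0.0111
t 4.5 pos [0.6782 0.0529 0.0682] yaw 88.0 shift cm [ 0.01 -0.18  0.42] rotvec [ 0.003  0.003 -1.527] F [-1.6 -0.1  6.3] w 0.011
   shift in final frame [ 0.17 -0.    0.42]
```

```bash
python3 -m jog '0 0 -0.13 0 0 0 1; 0 0 -0.13 0 0 0 1; 0 0 -0.13 0 0 0 1; 0 0 -0.13 0 0 0 1; 0 0 -0.13 0 0 0 1; 0 0 -0.13 0 0 0 1; 0 0 -0.13 0 0 0 1; 0 0 -0.13 0 0 0 1'; python3 -m jog '0 0 -0.13 0 0 0 1; 0 0 -0.13 0 0 0 1; 0 0 -0.13 0 0 0 1; 0 0 -0.097 0 0 0 1; 0 0 0 0 0 0 1; 0 0 0 0 0 0 1; 0 0 0 0 0 0 1' ;python3 -c "
from h import *
need(.6765,.053,.064,175.5)"
```

```text
time: 5.3
tool_pos: [0.677, 0.0523, 0.0682]
tool_rot: [-3.141, 0.002, 2.581]
ft_force: [-5.9, -3.2, 10.4]
width: 0.0111
time: 6.0
tool_pos: [0.6768, 0.0516, 0.0682]
tool_rot: [-3.139, 0.001, 3.063]
ft_force: [-8.3, -4.3, 10.5]
width: 0.0111
t 6.0 pos [0.6768 0.0516 0.0682] yaw 175.5 shift cm [0.04 0.13 0.42] rotvec [-0.002  0.001 -0.   ] F [-8.3 -4.3 10.5] w 0.011
   shift in final frame [0.04 0.13 0.42]
```

```bash
python3 -m jog '0 0 0 0 0 0 0.4; 0 0 0 0 0 0 0.2; 0 0 0 0 0 0 0; 0 0 0 0 0 0 -0.2; 0 0 0 0 0 -3 -0.2; 0 0 0 0 0 -4 -0.2; 0 0 0 0 0 -4 -0.2; 0 0 0 0 0 -4 -0.2' ;  python3 -m jog '0 0 0.148 0 0 -4 -0.2; 0 0 0.148 0 0 -2 -0.2; 0 0 0.148 0 0 0 -0.2; 0 0 0.148 0 0 0 -0.2; 0 0 0.148 0 0 0 -0.2; 0 0 0.148 0 0 0 -0.2; 0 0 0.148 0 0 0 -0.2; 0 0 0.148 0 0 0 -0.2'; python3 -m jog '0 0 0.148 0 0 0 -0.2; 0 0 0.148 0 0 0 -0.2; 0 0 0.1 0 0 0 -0.2; 0 0 0 -0 -4 0 -0.2; 0 0 0 0 -4 0 -0.2; 0 0 0 0 -4 0 -0.2; 0 0 0 0 -4 0 -0.2; 0 0 0 0 -4 0 -0.2';  python3 -m jog '0 0 0 0 -4 0 -0.2;0 0 0 0 0 0 -0.2;0 0 0 0 0 0 -0.2'; python3 - <<'E'
from h import *
Ps=stacks((1,2,3))
s=load('top');P=Ps[0]
q=band(Ps,(.6765,.053),.035,.08,.1)
for a in q: print('bar',a.mean(0).round(4),ang(a)[0] if len(a)>4 else '')
f=s['frame'].astype(int); m=(f.min(2)>200); Q=P[m]; mm=(abs(Q[:,2]-.045)<.008)&(np.hypot(Q[:,0]-.6765,Q[:,1]-.053)<.07); print('mark',Q[mm].mean(0),mm.sum())
c=cv2.resize(s['frame'][155:200,268:320],None,fx=8,fy=8,interpolation=2)
cv2.imwrite('pics/crop3.png',c[:,:,::-1])
need(.4345,.0435,.20,84.5)
E
```

```text
time: 6.8
tool_pos: [0.6763, 0.0532, 0.2165]
tool_rot: [3.141, -0.001, 3.063]
ft_force: [0.8, 0.4, 0.2]
width: 0.0513
time: 7.6
tool_pos: [0.6765, 0.0532, 0.275]
tool_rot: [-3.141, -0.0, 1.873]
ft_force: [0.3, -0.0, -0.1]
width: 0.0512
time: 8.4
tool_pos: [0.4757, 0.0709, 0.275]
tool_rot: [-3.141, -0.0, 1.483]
ft_force: [0.1, 0.4, 1.2]
width: 0.0514
time: 8.7
tool_pos: [0.4374, 0.0743, 0.2759]
tool_rot: [3.14, -0.0, 1.483]
ft_force: [-0.0, 0.6, 0.5]
width: 0.0513
1 disc top 55 [0.4419 0.0204 0.005 ] ang 29.8 mid [0.4402 0.0351] ((0.4372069835662842, 0.04177359491586685), 0.04458226263523102)
1 disc side 219 [0.4314 0.0389 0.006 ] ang 45.6 mid [0.4359 0.0434] ((0.43481406569480896, 0.043985724449157715), 0.04486533999443054)
1 tab side 55 [0.4338 0.0399 0.1038] ang 163.4 mid [0.4345 0.0416] 
1 bail side 85 [0.4344 0.0406 0.0569] ang 174.4 mid [0.4349 0.0427] 
1 topbar side 52 [0.433  0.0407 0.0675] ang 174.3 mid [0.4349 0.0427] 
2 disc top 152 [ 0.5557 -0.0637  0.0235] ang 93.7 mid [ 0.555  -0.0635] ((0.5562957525253296, -0.06328311562538147), 0.026696575805544853)
2 disc side 125 [ 0
[... 879 characters left out ...]
.6 mid [ 0.4447 -0.0585] 
3 tab side 59 [ 0.4443 -0.0633  0.1364] ang 156.0 mid [ 0.4445 -0.0609] 
3 bail top 31 [ 0.4442 -0.0583  0.1001] ang 156.8 mid [ 0.4436 -0.0582] 
3 bail side 94 [ 0.4446 -0.0624  0.0893] ang 156.2 mid [ 0.4447 -0.0604] 
3 topbar top 30 [ 0.4448 -0.0587  0.1014] ang 157.2 mid [ 0.4436 -0.0582] 
3 topbar side 60 [ 0.4453 -0.0626  0.0998] ang 155.8 mid [ 0.4453 -0.0632] 
bar [0.6759 0.0526 0.0897] 173.24502114238348
bar [0.6773 0.0496 0.089 ] 176.70876981845024
mark [0.63216171 0.0566616  0.04589008] 19
t 8.8 pos [0.4385 0.074  0.2758] yaw 85.0 shift cm [-3.07 -0.14  7.58] rotvec [0.001 0.    0.008] F [-0.   0.1  0.1] w 0.051
   shift in final frame [-3.07 -0.11  7.58]
```

View pics/crop3.png

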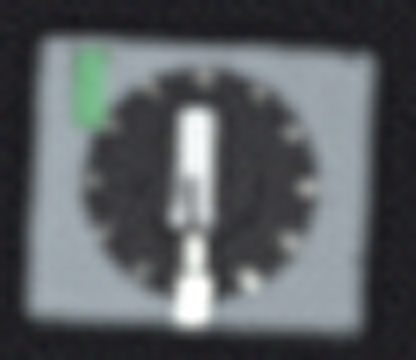

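The pointer's nose (192,250) sits on the long mark (193,300), so the selector is done. Now stack1.

```bash
python3 -m jog '0 0 0.008 -3.05 -0.3 0 0; 0 0 0 0 0 3 0; 0 0 0 0 0 4 0; 0 0 0 0 0 4 0; 0 0 0 0 0 4 0; 0 0 0 0 0 3 0; 0 0 0 0 0 1.6 0; 0 0 0 0 0 0 0'; python3 -m jog '0 0 0 0 0 0 0; 0 0 0 0 0 0 1; 0 0 0 0 0 0 1; 0 0 0 0 0 0 1; 0 0 0 0 0 0 1; 0 0 0 0 0 0 1; 0 0 0 0 0 0 1' 40;python3 -c "
from h import *
need(.4345,.0435,.08,84.5)"
```

```text
time: 9.6
tool_pos: [0.4305, 0.044, 0.0766]
tool_rot: [-3.136, -0.0, 1.474]
ft_force: [0.2, -0.0, -0.6]
width: 0.0428
time: 10.3
tool_pos: [0.4331, 0.0438, 0.0804]
tool_rot: [3.139, 0.0, 1.475]
ft_force: [1.5, 0.3, 6.4]
width: 0.0194
t 10.3 pos [0.4331 0.0438 0.0804] yaw 84.5 shift cm [-0.01  0.14  0.04] rotvec [0.003 0.    0.   ] F [1.5 0.3 6.4] w 0.019
   shift in final frame [-0.01  0.14  0.04]
```

```bash
python3 -m jog '0 0 0 0 0 -1 1; 0 0 0 0 0 -2 1; 0 0 0 0 0 -3 1; 0 0 0 0 0 -4 1; 0 0 0 0 0 -3.5 1; 0 0 0.06 0 0 -2.2 1; 0 0 0.06 0 0 -0.5 1; 0 0 0 0 0 0 1'; python3 -c "
from h import *
need(.512,.245,.2424,91.5)"
```

```text
time: 11.1
tool_pos: [0.4318, 0.044, 0.2426]
tool_rot: [3.14, -0.0, 1.354]
ft_force: [0.1, -0.3, -1.3]
width: 0.0195
t 11.1 pos [0.4318 0.044  0.2426] yaw 77.6 shift cm [2.135e+01 3.510e+00 2.000e-02] rotvec [ 0.002  0.    -0.243] F [ 0.1 -0.3 -1.3] w 0.019
   shift in final frame [19.88  8.54  0.02]
```

```bash
python3 -m jog '0 0 -0.08 0 0 0 1; 0 0 -0.08 0 0 0 1; 0 0 -0.083 0 0 0 1; 0 0 0 1.9 0.8 0 1; 0 0 0 3.6 1.6 0 1; 0 0 0 3.6 1.6 0 1; 0 0 0 3.6 1.6 0 1; 0 0 0 3.6 1.5 0 1'; python3 -m jog '0 0 0 2.6 1.1 0 1; 0 0 0 1 0.3 0 1; 0 0 0 0 0 0 1; 0 0 0 0 0 0 1; 0 0 0 0 0 0 1'; python3 - <<'E'
from h import *
need(.51,.32,.2424,91.5)
Ps=[cloud(snap('top')),cloud(snap('side'))]
p=r.state()['tool_pos']
for n,q in zip('ts',band(Ps,p[:2],.03,p[2]-.03,p[2]-.005)): print(n,len(q),q.mean(0).round(4) if len(q) else '', ang(q)[0] if len(q)>4 else '')
for n,q in zip('ts',band(Ps,p[:2],.04,.12,p[2]-.02)): print(n,len(q),q.mean(0).round(4) if len(q) else '', ang(q)[0] if len(q)>4 else '',q.min(0),q.max(0))
s=load('side');i=s['frame'][60:220,180:300];cv2.imwrite('pics/c4.png',cv2.resize(i,None,fx=4,fy=3.7,interpolation=2)[:,:,::-1])
E
```

```text
time: 11.9
tool_pos: [0.4977, 0.2102, 0.2399]
tool_rot: [-3.139, 0.001, 1.6]
ft_force: [0.2, -0.2, -1.3]
width: 0.0197
time: 12.4
tool_pos: [0.5109, 0.244, 0.241]
tool_rot: [-3.141, 0.001, 1.597]
ft_force: [0.3, -0.2, -2.0]
width: 0.0193
t 12.4 pos [0.5109 0.244  0.241 ] yaw 91.5 shift cm [ 7.6   0.11 -0.14] rotvec [-0.001  0.001 -0.   ] F [ 0.3 -0.2 -2. ] w 0.019
   shift in final frame [ 7.6   0.11 -0.14]
t 1 [0.535  0.2415 0.2175] 
s 56 [0.5095 0.241  0.2265] 1.6278566765367373
t 132 [0.5115 0.2352 0.1723] 4.829983658779668 [0.4854558  0.22243877 0.16046741] [0.53593417 0.24510915 0.21753253]
s 192 [0.5108 0.2382 0.1826] 1.7495797706872054 [0.48467979 0.21823877 0.16117916] [0.53876729 0.2666335  0.22120106]
```

View pics/c4.png

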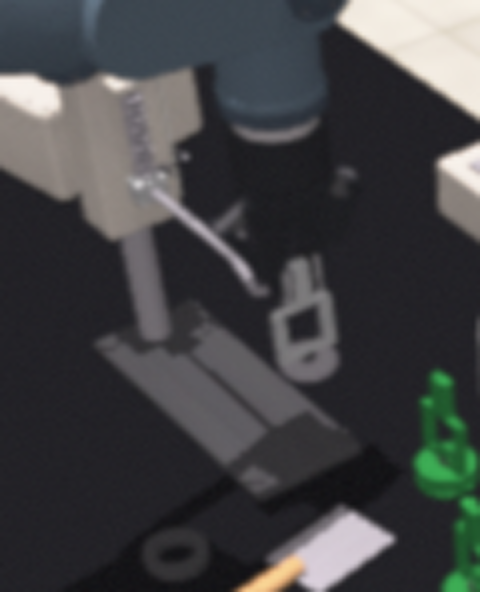

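```bash
python3 -m jog '0 0 0 1 0 -0.25 1; 0 0 0 1.2 0 0 1; 0 0 0 1.2 0.05 0 1; 0 0 0 1.2 0.05 0 1; 0 0 0 1.2 0 0 1; 0 0 0 1.2 0 0 1; 0 0 0 0.6 0 0 1; 0 0 0 0 0 0 1'; python3 -m jog '0 0 0 0 0 0.5 1; 0 0 0 0 0 0.8 1; 0 0 0 0 0 0.6 1; 0 0 0 0 0 0.2 1; 0 0 0 0 0 0 1; 0 0 0 0 0 0 1'; python3 -c "
from h import *
need(.51,.32,.206,91.5)"
```

```text
time: 13.3
tool_pos: [0.5101, 0.3222, 0.2436]
tool_rot: [-3.141, 0.0, 1.599]
ft_force: [0.3, -0.1, -0.9]
width: 0.0189
time: 13.9
tool_pos: [0.5105, 0.3211, 0.2229]
tool_rot: [3.141, -0.0, 1.598]
ft_force: [1.4, -0.2, -1.1]
width: 0.0191
t 13.9 pos [0.5105 0.3211 0.2229] yaw 91.5 shift cm [-0.11 -0.05  1.69] rotvec [ 0.    -0.     0.001] F [ 1.4 -0.2 -1.1] w 0.019
   shift in final frame [-0.11 -0.05  1.69]
```

```bash
python3 -m jog '0 0 0 0 0 0.4 1; 0 0 0 0 0 0.4 1; 0 0 0 0 0 0.4 1; 0 0 0 0 0 0.3 1; 0 0 0 0 0 0 1; 0 0 0 0 0 0 1; 0 0 0 0 0 0 1'; python3 -c "
from h import *
need(.51,.32,.206,91.5)"
```

```text
time: 14.6
tool_pos: [0.5103, 0.3212, 0.208]
tool_rot: [-3.142, 0.0, 1.598]
ft_force: [-0.5, -1.1, -0.1]
width: 0.0194
t 14.6 pos [0.5103 0.3212 0.208 ] yaw 91.5 shift cm [-0.11 -0.03  0.2 ] rotvec [-0.     0.     0.001] F [-0.5 -1.1 -0.1] w 0.019
   shift in final frame [-0.11 -0.03  0.2 ]
```

```bash
cat >> h.py <<'E'
def hang():
    P=cloud(snap('side')); f=load('side')['frame']
    q=band([P],(.51,.32),.05,.10,.27)[0]; print('t %.1f hang n%d'%(r.state()['time'],len(q)),q.mean(0).round(4),'z',np.percentile(q[:,2],[3,97]).round(4))
E
python3 -m jog '0 0 0 0 0 0 0.4; 0 0 0 0 0 0 0.2; 0 0 0 0 0 0 0; 0 0 0 0 0 0 0; 0 0 0 0 0 -1.5 0; 0 0 0 0 0 -3 0; 0 0 0 0 0 -2 0; 0 0 0 0 0 0 0'; for i in 1 2; do python3 -c "
from h import *
hang()"; python3 -m jog '0 0 0 0 0 0 0; 0 0 0 0 0 0 0; 0 0 0 0 0 0 0; 0 0 0 0 0 0 0; 0 0 0 0 0 0 0; 0 0 0 0 0 0 0; 0 0 0 0 0 0 0; 0 0 0 0 0 0 0' >/dev/null; done;  python3 -c "
from h import *
hang()
s=load('side');i=s['frame'][60:220,180:300];cv2.imwrite('pics/c5.png',cv2.resize(i,None,fx=4,fy=3.7,interpolation=2)[:,:,::-1])"
```

```text
time: 15.4
tool_pos: [0.5123, 0.3221, 0.2779]
tool_rot: [3.134, -0.003, 1.598]
ft_force: [-0.6, -0.3, 0.7]
width: 0.0427
t 15.4 hang n310 [0.5101 0.3153 0.1767] z [0.1324 0.2385]
t 16.3 hang n313 [0.5099 0.3154 0.1773] z [0.1307 0.2401]
t 17.1 hang n311 [0.51   0.3149 0.1773] z [0.1327 0.2388]
```

View pics/c5.png

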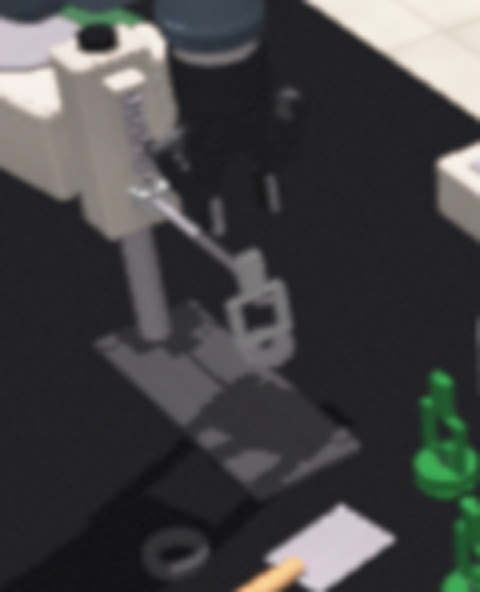

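```bash
for i in 1 2 3; do python3 -m jog '0 0 0 0 0 0 0; 0 0 0 0 0 0 0; 0 0 0 0 0 0 0; 0 0 0 0 0 0 0; 0 0 0 0 0 0 0; 0 0 0 0 0 0 0; 0 0 0 0 0 0 0; 0 0 0 0 0 0 0' >/dev/null; done;  python3 - <<'E'
from h import *
hang()
P=[cloud(load('side'))]
q=band(P,(.51,.32),.03,.205,.245)[0]; print('tab',q.mean(0),q.min(0),q.max(0),ang(q)); q=band(P,(.51,.32),.04,.15,.2)[0]; print(q.mean(0),ang(q))
need(.51,.32,.208,91.5)
E
```

```text
t 19.6 hang n311 [0.5102 0.3154 0.177 ] z [0.131  0.2386]
tab [0.50852719 0.31503477 0.22351761] [0.49757089 0.29053141 0.20546539] [0.5195938  0.34856108 0.24351622] (np.float64(103.52728713505057), array([0.00612383, 0.0085795 ]))
[0.51126102 0.31544179 0.17721748] (np.float64(0.13718648483342122), array([0.00356826, 0.01965021]))
t 19.6 pos [0.5103 0.3212 0.2728] yaw 91.5 shift cm [-0.12 -0.04  6.48] rotvec [0.    0.    0.001] F [ 0.3  0.5 -0. ] w 0.043
   shift in final frame [-0.12 -0.04  6.48]
```

```bash
python3 -m jog '0 0 0 0 0 2.5 0; 0 0 0 0 0 2.5 0; 0 0 0 0 0 1.5 0; 0 0 0 0 0 0 0; 0 0 0 0 0 0 0.4; 0 0 0 0 0 0 0.8; 0 0 0 0 0 0 1; 0 0 0 0 0 0 1' 40; python3 -m jog '0 0 0 0 0 0 1; 0 0 0 0 0 0 1; 0 0 0 0 0 -0.6 1; 0 0 0 0 0 -0.8 1; 0 0 0 0 0 -0.8 1; 0 0 0 0 0 -0.8 1; 0 0 0 0 0 -0.5 1; 0 0 0 0 0 0 1'; python3 -c "
from h import *
need(.512,.245,.243,91.5)"
```

```text
time: 20.4
tool_pos: [0.511, 0.3215, 0.2089]
tool_rot: [3.14, -0.001, 1.598]
ft_force: [1.1, 0.6, -0.0]
width: 0.0189
time: 21.2
tool_pos: [0.5108, 0.3214, 0.244]
tool_rot: [3.14, -0.001, 1.598]
ft_force: [1.5, 0.6, -1.9]
width: 0.0194
t 21.2 pos [0.5108 0.3214 0.244 ] yaw 91.5 shift cm [-7.64 -0.09  0.1 ] rotvec [ 0.002 -0.001  0.001] F [ 1.5  0.6 -1.9] w 0.019
   shift in final frame [-7.64 -0.08  0.1 ]
```

```bash
python3 -m jog '0 0 0 -1 0 0 1; 0 0 0 -1.5 0 0 1; 0 0 0 -1.8 0 0 1; 0 0 0 -1.8 0 0 1; 0 0 0 -1.8 0 -0.5 1; 0 0 0 -2.5 0 -0.8 1; 0 0 0 -3 0.3 -0.7 1; 0 0 0 -3.5 0.3 0 1'; python3 -m jog '0 0 0 -4 0.4 0 1; 0 0 0 -4 0.4 0 1; 0 0 0 -4 0.4 0 1; 0 0 0 -4 0.4 0 1; 0 0 0 -4 0.4 0 1; 0 0 0 -4 0.4 0 1; 0 0 0 -4 0.4 0 1; 0 0 0 -4 0.4 0 1';  python3 -m jog '0 0 0 -4 0.3 0 1; 0 0 0 -4 0.3 0 1; 0 0 0 -3.5 0.3 0 1; 0 0 0 -2 0 0 1; 0 0 0 -1 0 0 1; 0 0 0 0 0 0 1; 0 0 0 0 0 0 1'; python3 -c "
from h import *
need(.575,-.345,.10,91.5)"
```

```text
time: 22.0
tool_pos: [0.5209, 0.1507, 0.2635]
tool_rot: [3.14, 0.0, 1.598]
ft_force: [1.0, -0.4, -1.2]
width: 0.0189
time: 22.8
tool_pos: [0.5604, -0.1691, 0.2623]
tool_rot: [-3.141, -0.0, 1.597]
ft_force: [0.8, 0.6, -1.3]
width: 0.0191
time: 23.5
tool_pos: [0.5743, -0.31, 0.2627]
tool_rot: [-3.141, -0.001, 1.599]
ft_force: [-0.4, -0.0, -2.1]
width: 0.019
t 23.5 pos [ 0.5743 -0.31    0.2627] yaw 91.6 shift cm [-3.52 -0.02 16.26] rotvec [-0.    -0.001  0.002] F [-0.4 -0.  -2.1] w 0.019
   shift in final frame [-3.5  -0.02 16.27]
```

```bash
python3 -m jog '0 0 0 -3.5 0 0 1; 0 0 0 0 0 3 1; 0 0 0 0 0 4 1; 0 0 0 0 0 4 1; 0 0 0 0 0 3.5 1; 0 0 0 0 0 2 1; 0 0 0 0 0 0.5 1; 0 0 0 0 0 0 1'; python3 -m jog '0 0 0 0 0 0.2 1; 0 0 0 0 0 0.2 1;0 0 0 0 0 0 1; 0 0 0 0 0 0 1'; python3 -c "
from h import *
need(.575,-.345,.0864,91.5)"
```

```text
time: 24.3
tool_pos: [0.5755, -0.3447, 0.0925]
tool_rot: [-3.141, -0.001, 1.599]
ft_force: [-0.5, -0.1, -2.1]
width: 0.0192
time: 24.7
tool_pos: [0.5757, -0.3465, 0.0896]
tool_rot: [3.141, 0.001, 1.598]
ft_force: [0.1, -0.4, -0.5]
width: 0.0192
t 24.7 pos [ 0.5757 -0.3465  0.0896] yaw 91.5 shift cm [ 0.16 -0.06  0.32] rotvec [0.001 0.001 0.001] F [ 0.1 -0.4 -0.5] w 0.019
   shift in final frame [ 0.16 -0.06  0.32]
```

```bash
for k in 1; do python3 -m jog '0 0 0 0 0 0.1 1; 0 0 0 0 0 0.1 1; 0 0 0 0 0 0 1; 0 0 0 0 0 0 1'; done;  python3 -c "
from h import *
need(.575,-.345,.0864,91.5)"
```

```text
time: 25.1
tool_pos: [0.576, -0.3468, 0.0892]
tool_rot: [3.14, 0.001, 1.598]
ft_force: [-2.8, 3.6, 9.0]
width: 0.0191
t 25.1 pos [ 0.576  -0.3468  0.0892] yaw 91.6 shift cm [ 0.18 -0.09  0.28] rotvec [0.001 0.001 0.001] F [-2.8  3.6  9. ] w 0.019
   shift in final frame [ 0.18 -0.09  0.28]
```

```bash
python3 -m jog '0 0 0 0 0 -0.1 0.8; 0 0 0 0 0 0 0.4; 0 0 0 0 0 0 0.2; 0 0 0 0 0 0 0; 0 0 0 0 0 0 0; 0 0 0 0 0 -3 0; 0 0 0 0 0 -4 0; 0 0 0 0 0 -4 0'; python3 -m jog '0 0 -0.075 0 0 -4 0; 0 0 -0.075 0 0 -2 0; 0 0 0 4 0 0 0; 0 0 0 4 0 0 0; 0 0 0 4 0 0 0; 0 0 0 2 0 0 0; 0 0 0 0 0 0 0; 0 0 0 0 0 0 0'; python3 - <<'E'
from h import *
Ps=stacks((2,3)) 
ST[1]=((.575,-.345),0,.118,.014)
for k in (1,):
    for nm,lo,hi in(('disc',.008,.02),('tab',.09,.125)):
        for q in band(Ps,(.575,-.345),.045,lo,hi): print(nm,len(q),q.mean(0).round(4) if len(q) else '',q.max(0).round(3) if len(q) else '')
need(.556,-.0633,.095,99.8)
t=load('top');i=t['frame'][140:290,230:470];cv2.imwrite('pics/c6.png',cv2.resize(i,None,fx=3.2,fy=3.2,interpolation=2)[:,:,::-1])
E
```

```text
time: 25.9
tool_pos: [0.5749, -0.3459, 0.1981]
tool_rot: [-3.14, -0.001, 1.598]
ft_force: [1.0, -0.2, 1.4]
width: 0.0432
time: 26.7
tool_pos: [0.5511, -0.2089, 0.2581]
tool_rot: [3.141, 0.001, 1.748]
ft_force: [1.1, 0.4, 0.3]
width: 0.0422
2 disc top 151 [ 0.5559 -0.0629  0.0234] ang 102.1 mid [ 0.5552 -0.0635] ((0.5565007925033569, -0.06349817663431168), 0.02666368894279003)
2 disc side 130 [ 0.5564 -0.071   0.0252] ang 16.8 mid [ 0.5576 -0.0668] ((0.5575445294380188, -0.06637889891862869), 0.02812495082616806)
2 tab top 26 [ 0.5566 -0.063   0.1265] ang 10.2 mid [ 0.5563 -0.0637] 
2 tab side 58 [ 0.5566 -0.0674  0.1188] ang 1.2 mid [ 0.5576 -0.0671] 
2 bail top 25 [ 0.5543 -0.0637  0.085 ] ang 10.7 mid [ 0.5568 -0.0635] 
2 bail side 81 [ 0.5572 -0.0668  0.0712] ang 9.1 mid [ 0.5578 -0.0658] 
2 topbar top 25 [ 0.5543 -0.0637  0.085 ] ang 10.7 mid [ 0.5568 -0.0635] 
2 topbar side 46 [ 0.5551 -0.0675  0.0825] ang 8.2 mid [ 0.5583 -0.0663] 
3 disc top 209 [ 0.444  -0.0587  0.0396] ang 66.0 mid [ 0.4434 -0.0584] ((0.44371750950813293, -0.05836200341582298), 0.029653871431946754)
3 disc s
[... 179 characters left out ...]
9 mid [ 0.4446 -0.0586] 
3 tab side 59 [ 0.4443 -0.0629  0.1359] ang 163.0 mid [ 0.4434 -0.0623] 
3 bail top 31 [ 0.4443 -0.0583  0.1016] ang 156.9 mid [ 0.4437 -0.0583] 
3 bail side 98 [ 0.4443 -0.0622  0.0904] ang 156.5 mid [ 0.4446 -0.0602] 
3 topbar top 31 [ 0.4443 -0.0583  0.1016] ang 156.9 mid [ 0.4437 -0.0583] 
3 topbar side 65 [ 0.4451 -0.0623  0.1001] ang 157.7 mid [ 0.4446 -0.0621] 
disc 0  
disc 284 [ 0.5725 -0.3509  0.0121] [ 0.616 -0.301  0.02 ]
tab 0  
tab 65 [ 0.5746 -0.3513  0.1093] [ 0.587 -0.344  0.123]
t 26.8 pos [ 0.551  -0.2098  0.2578] yaw 100.1 shift cm [14.35  3.06 16.27] rotvec [0.    0.001 0.005] F [ 1.   0.2 -0.6] w 0.043
   shift in final frame [14.35  2.99 16.28]
```

View pics/c6.png

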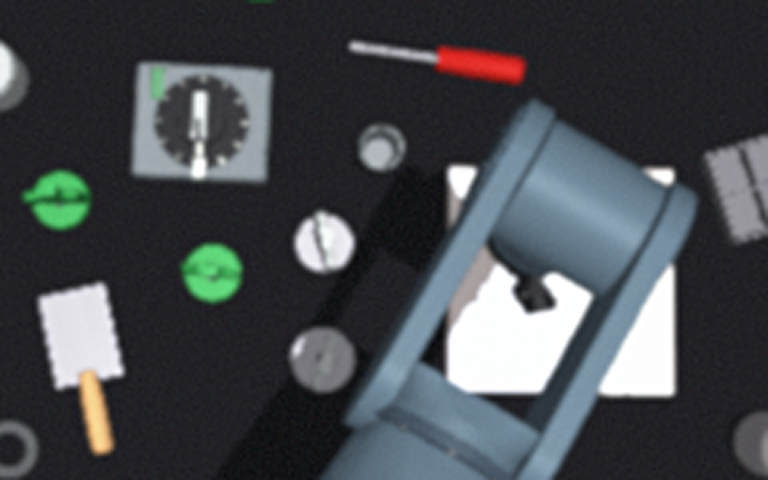

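stack1 stands on the tile (side cloud, tab top about 0.12). stack2 (325,240) and stack3 (322,358) are unmoved. Picking stack2.

```bash
python3 -m jog '0 0 0.005 3 0.6 0 0; 0 0 0 4 0.9 0 0; 0 0 0 4 0.9 0 0; 0 0 0 2.4 0.5 0 0; 0 0 0 0.95 0.1 0 0; 0 0 0 0 0 0 0; 0 0 0 0 0 3 0; 0 0 0 0 0 4 0';python3 -m jog '0 0 0 0 0 4 0; 0 0 0 0 0 3 0; 0 0 0 0 0 2.2 0; 0 0 0 0 0 0 0; 0 0 0 0 0 0 0'; python3 -c "
from h import *
need(.556,-.0635,.096,100)"
```

```text
time: 27.6
tool_pos: [0.5578, -0.0646, 0.1895]
tool_rot: [3.136, 0.004, 1.741]
ft_force: [0.8, 0.1, -0.0]
width: 0.0429
time: 28.1
tool_pos: [0.5558, -0.0635, 0.0959]
tool_rot: [-3.141, 0.0, 1.741]
ft_force: [1.5, 0.7, 0.7]
width: 0.0429
t 28.1 pos [ 0.5558 -0.0635  0.0959] yaw 99.8 shift cm [-0.01  0.02 -0.01] rotvec [-0.     0.    -0.004] F [1.5 0.7 0.7] w 0.043
   shift in final frame [-0.01  0.02 -0.01]
```

```bash
python3 -m jog '0 0 0 0 0 0 1; 0 0 0 0 0 0 1; 0 0 0 0 0 0 1; 0 0 0 0 0 0 1; 0 0 0 0 0 -1 1; 0 0 0 0 0 -2 1; 0 0 0 0 0 -3 1; 0 0 0 0 0 -3.5 1' 45;python3 -m jog '0 0 0 0 0 -3.5 1; 0 0 0 0 0 -2.5 1; 0 0 0.07 0 0 -1.5 1; 0 0 0.075 0 0 0 1; 0 0 0 0 0 0 1; 0 0 0 0 0 0 1'; python3 -c "
from h import *
need(.512,.244,.2655,91.5)"
```

```text
time: 28.9
tool_pos: [0.5539, -0.0612, 0.1905]
tool_rot: [-3.138, -0.002, 1.743]
ft_force: [0.4, -0.2, -1.9]
width: 0.0191
time: 29.5
tool_pos: [0.5549, -0.0616, 0.2652]
tool_rot: [-3.14, -0.001, 1.6]
ft_force: [-0.5, -0.1, -3.2]
width: 0.0192
t 29.5 pos [ 0.5549 -0.0616  0.2652] yaw 91.7 shift cm [30.67 -3.39 -0.  ] rotvec [-0.002 -0.001  0.003] F [-0.5 -0.1 -3.2] w 0.019
   shift in final frame [ 3.066e+01 -3.490e+00 -3.000e-02]
```

```bash
python3 -m jog '0 0 0.003 1.5 -0.2 0 1; 0 0 0 3 -0.3 0 1; 0 0 0 4 -0.5 0 1; 0 0 0 4 -0.5 0 1; 0 0 0 4 -0.5 0 1; 0 0 0 4 -0.5 0 1; 0 0 0 4 -0.5 0 1; 0 0 0 3 -0.4 0 1';python3 -m jog '0 0 0 2 -0.1 0 1; 0 0 0 1.1 0 0.5 1; 0 0 0 0 0 0.8 1; 0 0 0 0 0 0.8 1; 0 0 0 0 0 0 1; 0 0 0 0 0 0 1;0 0 0 0 0 0 1'; python3 - <<'E'
from h import *
need(.5103,.32,.2434,91.5)
Ps=[cloud(snap('top')),cloud(snap('side'))]
p=r.state()['tool_pos']
for lo,hi in((p[2]-.03,p[2]-.012),(p[2]-.055,p[2]-.03),(p[2]-.1,p[2]-.06)):
  for n,q in zip('ts',band(Ps,p[:2],.035,lo,hi)):
    if len(q)>4: print(n,len(q),q.mean(0).round(4),'ang %.1f'%ang(q)[0],q.min(0).round(3),q.max(0).round(3))
E
```

```text
time: 30.3
tool_pos: [0.5132, 0.2153, 0.2653]
tool_rot: [-3.14, -0.001, 1.597]
ft_force: [1.2, -0.2, -1.7]
width: 0.0193
time: 31.0
tool_pos: [0.5136, 0.2424, 0.245]
tool_rot: [3.141, -0.0, 1.594]
ft_force: [-0.6, -0.5, -2.7]
width: 0.0195
t 31.0 pos [0.5136 0.2424 0.245 ] yaw 91.3 shift cm [ 7.77 -0.16  0.16] rotvec [ 0.    -0.    -0.003] F [-0.6 -0.5 -2.7] w 0.019
   shift in final frame [ 7.77 -0.13  0.16]
s 31 [0.512  0.2379 0.2261] ang 1.0 [0.487 0.23  0.216] [0.54  0.247 0.233]
t 6 [0.5215 0.2378 0.2012] ang 1.0 [0.491 0.237 0.192] [0.538 0.239 0.208]
s 47 [0.5155 0.2384 0.2018] ang 0.4 [0.487 0.233 0.191] [0.54  0.247 0.215]
t 166 [0.5128 0.2293 0.1702] ang 2.1 [0.488 0.216 0.147] [0.539 0.243 0.185]
s 205 [0.5105 0.2309 0.1689] ang 179.4 [0.487 0.21  0.146] [0.54  0.268 0.185]
```

```bash
python3 -m jog '0 0 -0.003 1 -0.05 0.05 1; 0 0 0 1.2 -0.05 0 1; 0 0 0 1.3 0 0 1; 0 0 0 1.3 0 0 1; 0 0 0 1.3 0 0 1; 0 0 0 1.1 0 0 1; 0 0 0 0.5 0 0 1; 0 0 0 0 0 0 1'; python3 -m jog '0 0 0 0 0 0.5 1; 0 0 0 0 0 0.8 1; 0 0 0 0 0 0.6 1; 0 0 0 0 0 0.4 1; 0 0 0 0 0 0.4 1; 0 0 0 0 0 0.4 1; 0 0 0 0 0 0.4 1; 0 0 0 0 0 0 1'; python3 -m jog '0 0 0 0 0 0.4 1; 0 0 0 0 0 0.2 1; 0 0 0 0 0 0 1; 0 0 0 0 0 0 1; 0 0 0 0 0 0 1; 0 0 0 0 0 0 1'; python3 -c "
from h import *
need(.51,.32,.201,91.5)"
```

```text
time: 31.9
tool_pos: [0.5099, 0.3209, 0.2442]
tool_rot: [-3.141, 0.0, 1.599]
ft_force: [0.0, -0.1, -2.0]
width: 0.0193
time: 32.7
tool_pos: [0.5101, 0.3201, 0.2089]
tool_rot: [-3.141, -0.0, 1.598]
ft_force: [0.8, 0.3, -1.6]
width: 0.019
time: 33.3
tool_pos: [0.5104, 0.3202, 0.2036]
tool_rot: [3.141, -0.0, 1.598]
ft_force: [0.6, 0.2, -0.3]
width: 0.0192
t 33.3 pos [0.5104 0.3202 0.2036] yaw 91.5 shift cm [-0.02 -0.04  0.26] rotvec [ 0.001 -0.     0.001] F [ 0.6  0.2 -0.3] w 0.019
   shift in final frame [-0.02 -0.04  0.26]
```

```bash
python3 -m jog '0 0 0 0 0 0.1 1; 0 0 0 0 0 0 1; 0 0 0 0 0 0 0.4; 0 0 0 0 0 0 0.2; 0 0 0 0 0 0 0; 0 0 0 0 0 0 0; 0 0 0 0 0 -1.5 0; 0 0 0 0 0 -3 0'; python3 -m jog '0 0 0 0 0 -2 0; 0 0 0 0 0 0 0'; python3 -c "
from h import *
hang()"; for i in 1 2 3 4 5; do python3 -m jog '0 0 0 0 0 0 0; 0 0 0 0 0 0 0; 0 0 0 0 0 0 0; 0 0 0 0 0 0 0; 0 0 0 0 0 0 0; 0 0 0 0 0 0 0; 0 0 0 0 0 0 0; 0 0 0 0 0 0 0' >/dev/null; python3 -c "
from h import *
hang()"; done;  python3 -c "
from h import *
need(.51,.32,.202,91.5)"
```

```text
time: 34.1
tool_pos: [0.5086, 0.3195, 0.2459]
tool_rot: [-3.137, 0.002, 1.598]
ft_force: [1.3, -0.2, 1.8]
width: 0.0426
time: 34.3
tool_pos: [0.5121, 0.3209, 0.2724]
tool_rot: [3.134, -0.003, 1.598]
ft_force: [0.1, 0.3, -0.3]
width: 0.0426
t 34.4 hang n397 [0.5088 0.3127 0.1609] z [0.1102 0.233 ]
t 35.2 hang n400 [0.5089 0.313  0.1611] z [0.1103 0.2331]
t 36.0 hang n402 [0.5088 0.3129 0.1615] z [0.1097 0.2344]
t 36.9 hang n398 [0.5087 0.3126 0.1612] z [0.1107 0.2333]
t 37.8 hang n399 [0.5087 0.3126 0.1611] z [0.111  0.2339]
t 38.6 hang n398 [0.5087 0.3125 0.1609] z [0.1104 0.2336]
t 38.6 pos [0.5101 0.3201 0.2673] yaw 91.5 shift cm [-0.01 -0.02  6.53] rotvec [-0.     0.     0.001] F [ 0.8  0.5 -1.1] w 0.043
   shift in final frame [-0.01 -0.02  6.53]
```

```bash
python3 -m jog '0 0 0 0 0 2.5 0; 0 0 0 0 0 2.5 0; 0 0 0 0 0 1.5 0; 0 0 0 0 0 0 0; 0 0 0 0 0 0 0.4; 0 0 0 0 0 0 0.8; 0 0 0 0 0 0 1; 0 0 0 0 0 0 1' 45; python3 -m jog '0 0 0 0 0 0 1; 0 0 0 0 0 0 1; 0 0 0 0 0 -0.8 1; 0 0 0 0 0 -0.9 1; 0 0 0 0 0 -0.9 1; 0 0 0 0 0 -0.9 1; 0 0 0 0 0 -0.7 1; 0 0 0 0 0 0 1'; python3 -c "
from h import *
need(.575,-.235,.27,91.5)"
```

```text
time: 39.4
tool_pos: [0.5108, 0.3204, 0.2034]
tool_rot: [3.14, -0.001, 1.598]
ft_force: [1.4, -0.5, 0.5]
width: 0.0193
time: 40.2
tool_pos: [0.5108, 0.3203, 0.2459]
tool_rot: [3.139, -0.001, 1.598]
ft_force: [-0.1, -0.0, -2.6]
width: 0.0192
t 40.2 pos [0.5108 0.3203 0.2459] yaw 91.5 shift cm [-55.68   4.93  -2.44] rotvec [ 0.002 -0.001  0.001] F [-0.1 -0.  -2.6] w 0.019
   shift in final frame [-55.68   4.97  -2.41]
```

```bash
python3 -m jog '0 0 0 -1 0 0.2 1; 0 0 0 -1.5 0 0 1; 0 0 0 -1.8 0 0 1; 0 0 0 -1.8 0 0 1; 0 0 0 -1.8 0 -0.5 1; 0 0 0 -2.5 0 -0.9 1; 0 0 0 -3 0.4 -1 1; 0 0 0 -3.5 0.4 0 1'; python3 -m jog '0 0 0 -4 0.4 0 1; 0 0 0 -4 0.4 0 1; 0 0 0 -4 0.4 0 1; 0 0 0 -4 0.4 0 1; 0 0 0 -4 0.4 0 1; 0 0 0 -4 0.4 0 1; 0 0 0 -4 0.4 0 1; 0 0 0 -4 0.4 0 1';  python3 -m jog '0 0 0 -3 0.3 0 1; 0 0 0 -2 0.3 0 1; 0 0 0 -1 0.3 0 1; 0 0 0 -0.7 0 0 1; 0 0 0 0 0 0 1; 0 0 0 0 0 0 1'; python3 -c "
from h import *
need(.575,-.235,.106,91.5)"
```

```text
time: 41.0
tool_pos: [0.5229, 0.1496, 0.2673]
tool_rot: [3.14, 0.0, 1.598]
ft_force: [0.9, 0.0, -1.9]
width: 0.0191
time: 41.8
tool_pos: [0.5621, -0.1703, 0.2656]
tool_rot: [-3.14, -0.0, 1.597]
ft_force: [0.3, 0.5, -2.4]
width: 0.019
time: 42.4
tool_pos: [0.5741, -0.2332, 0.2662]
tool_rot: [-3.141, -0.001, 1.599]
ft_force: [0.2, -0.1, -2.2]
width: 0.0185
t 42.4 pos [ 0.5741 -0.2332  0.2662] yaw 91.6 shift cm [-0.19  0.09 16.02] rotvec [-0.    -0.001  0.002] F [ 0.2 -0.1 -2.2] w 0.018
   shift in final frame [-0.18  0.08 16.02]
```

```bash
python3 -m jog '0 0 0 0 0 2.5 1; 0 0 0 0 0 3.5 1; 0 0 0 0 0 4 1; 0 0 0 0 0 3 1; 0 0 0 0 0 2 1; 0 0 0 0 0 0.8 1; 0 0 0 0 0 0 1; 0 0 0 0 0 0 1'; python3 -m jog '0 0 0 0 0 0.15 1; 0 0 0 0 0 0.15 1;0 0 0 0 0 0 1; 0 0 0 0 0 0 1';python3 -m jog '0 0 0 0 0 0.1 1; 0 0 0 0 0 0 1; 0 0 0 0 0 0 1'; python3 -c "
from h import *
need(.575,-.235,.104,91.5)"
```

```text
time: 43.2
tool_pos: [0.5751, -0.2343, 0.1098]
tool_rot: [3.14, 0.001, 1.599]
ft_force: [-0.6, 0.5, -1.8]
width: 0.0194
time: 43.6
tool_pos: [0.5742, -0.2345, 0.1056]
tool_rot: [3.141, 0.0, 1.598]
ft_force: [0.1, 0.6, -2.5]
width: 0.0193
time: 43.9
tool_pos: [0.5744, -0.2347, 0.1048]
tool_rot: [3.141, 0.001, 1.598]
ft_force: [-0.9, -0.4, 2.5]
width: 0.0191
t 43.9 pos [ 0.5744 -0.2347  0.1048] yaw 91.5 shift cm [-0.03  0.06  0.08] rotvec [0.001 0.001 0.001] F [-0.9 -0.4  2.5] w 0.019
   shift in final frame [-0.03  0.06  0.08]
```

```bash
python3 -m jog '0 0 0 0 0 -0.05 0.8; 0 0 0 0 0 0 0.4; 0 0 0 0 0 0 0.2; 0 0 0 0 0 0 0; 0 0 0 0 0 0 0; 0 0 0 0 0 -3 0; 0 0 0 0 0 -4 0; 0 0 0 0 0 -4 0'; python3 -m jog '0 0 0.143 0 0 -4 0; 0 0 0.143 0 0 -3 0; 0 0 0.142 0 0 0 0; 0 0 0 0 0 0 0; 0 0 0 0 0 0 0'; python3 - <<'E'
from h import *
Ps=stacks((3,)) 
for p,H in(((.576,-.346),.118),((.5745,-.235),.134)):
    for n,q in zip('ts',band(Ps,p,.045,H-.03,H+.01)): print(p,n,len(q),q.mean(0).round(4) if len(q) else '',q.max(0).round(3) if len(q) else '')
need(.444,-.0588,.112,67)
cv2.imwrite('pics/c7.png',load('side')['frame'][150:330,150:490][:,:,::-1].repeat(2,0).repeat(2,1))
E
```

```text
time: 44.7
tool_pos: [0.5737, -0.2341, 0.2154]
tool_rot: [-3.14, -0.001, 1.598]
ft_force: [0.5, 0.2, 0.3]
width: 0.0428
time: 45.2
tool_pos: [0.5737, -0.2341, 0.2839]
tool_rot: [-3.14, -0.0, 1.174]
ft_force: [-0.7, -0.3, -0.4]
width: 0.0427
3 disc top 208 [ 0.4443 -0.0579  0.0395] ang 66.5 mid [ 0.4435 -0.0584] ((0.4435617923736572, -0.05846492946147919), 0.02961142174899578)
3 disc side 172 [ 0.4426 -0.0659  0.0412] ang 51.4 mid [ 0.4448 -0.0613] ((0.4450189769268036, -0.06102784723043442), 0.03241578862071037)
3 tab top 26 [ 0.4442 -0.0583  0.1429] ang 158.6 mid [ 0.4448 -0.0587] 
3 tab side 59 [ 0.4444 -0.0631  0.136 ] ang 155.6 mid [ 0.4441 -0.0608] 
3 bail top 31 [ 0.4443 -0.0584  0.1012] ang 157.0 mid [ 0.4437 -0.0583] 
3 bail side 91 [ 0.4446 -0.0623  0.0903] ang 155.5 mid [ 0.4448 -0.0585] 
3 topbar top 31 [ 0.4443 -0.0584  0.1012] ang 157.0 mid [ 0.4437 -0.0583] 
3 topbar side 60 [ 0.4455 -0.0624  0.0996] ang 155.3 mid [ 0.4448 -0.0617] 
(0.576, -0.346) t 0  
(0.576, -0.346) s 69 [ 0.5745 -0.3515  0.1082] [ 0.588 -0.344  0.123]
(0.5745, -0.235) t 3 [ 0.5658 -0.2367  0.1356] [ 0.569 -0.234  0.137]
(0.5745, -0.235) s 65 [ 0.5726 -0.2395  0.1242] [ 0.584 -0.232  0.139]
t 45.3 pos [ 0.5736 -0.2341  0.2834] yaw 67.2 shift cm [ 11.12 -18.7   17.19] rotvec [-0.002 -0.     0.003] F [-0.6 -0.4 -0.4] w 0.042
   shift in final frame [ 11.07 -18.78  17.14]
```

View pics/c7.png

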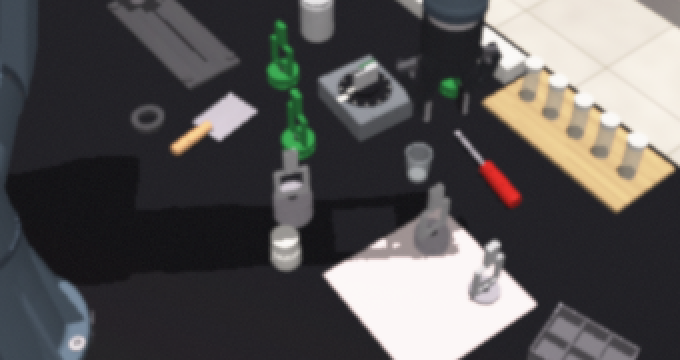

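stack1 (487,275) and stack2 (433,220) stand upright on the tile. stack3 (292,190) has not moved. Picking stack3.

```bash
python3 -m jog '0 0 0.003 1.1 -1.9 0 0; 0 0 0 2 -3.4 0 0; 0 0 0 2 -3.4 0 0; 0 0 0 2 -3.4 0 0; 0 0 0 2 -3.4 0 0; 0 0 0 1.4 -2.3 0 0; 0 0 0 0.57 -0.98 0 0; 0 0 0 0 0 0 0';python3 -m jog '0 0 0 0 0 3 0; 0 0 0 0 0 4 0; 0 0 0 0 0 4 0; 0 0 0 0 0 3.5 0; 0 0 0 0 0 2 0; 0 0 0 0 0 0.65 0; 0 0 0 0 0 0 0; 0 0 0 0 0 0 0'; python3 -c "
from h import *
need(.444,-.0588,.112,67)"
```

```text
time: 46.1
tool_pos: [0.4445, -0.0581, 0.2846]
tool_rot: [-3.142, 0.0, 1.169]
ft_force: [-0.3, 0.0, 0.8]
width: 0.0431
time: 46.9
tool_pos: [0.446, -0.0597, 0.1143]
tool_rot: [3.14, 0.0, 1.167]
ft_force: [0.9, -0.8, 0.8]
width: 0.0423
t 46.9 pos [ 0.446  -0.0597  0.1143] yaw 66.8 shift cm [-0.   -0.22  0.23] rotvec [ 0.002  0.    -0.003] F [ 0.9 -0.8  0.8] w 0.042
   shift in final frame [-0.   -0.22  0.23]
```

```bash
python3 -m jog '0 0 0 0 -0.2 0.2 0; 0 0 0 0 0 0 0; 0 0 0 0 0 0 0; 0 0 0 0 0 0 1; 0 0 0 0 0 0 1; 0 0 0 0 0 0 1; 0 0 0 0 0 0 1; 0 0 0 0 0 -1 1' 50;python3 -m jog '0 0 0 0 0 -2 1; 0 0 0 0 0 -3 1; 0 0 0 0 0 -3.5 1; 0 0 0 0 0 -3.5 1; 0 0 0 0 0 -2.5 1; 0 0 0 0 0 -1.5 1; 0 0 -0.08 0 0 0 1; 0 0 -0.1 0 0 0 1';python3 -m jog '0 0 -0.1 0 0 0 1; 0 0 -0.09 0 0 0 1; 0 0 -0.06 0 0 0 1; 0 0 0 0 0 0 1; 0 0 0 0 0 0 1'; python3 -c "
from h import *
need(.512,.242,.285,91.5)"
```

```text
time: 47.7
tool_pos: [0.4415, -0.0574, 0.1201]
tool_rot: [-3.137, 0.0, 1.167]
ft_force: [-0.4, 0.3, -4.5]
width: 0.0193
time: 48.5
tool_pos: [0.4426, -0.0578, 0.2819]
tool_rot: [-3.141, -0.0, 1.35]
ft_force: [-0.0, -0.1, -3.4]
width: 0.0193
time: 49.0
tool_pos: [0.4426, -0.0578, 0.2811]
tool_rot: [-3.141, -0.0, 1.595]
ft_force: [0.1, 0.5, -3.4]
width: 0.0195
t 49.0 pos [ 0.4426 -0.0578  0.2811] yaw 91.4 shift cm [29.8   7.67 -0.38] rotvec [-0.001 -0.    -0.002] F [ 0.1  0.5 -3.4] w 0.020
   shift in final frame [29.79  7.72 -0.39]
```

```bash
python3 -m jog '0 0 -0.002 1.5 0.4 0 1; 0 0 0 3 0.8 0 1; 0 0 0 4 1 0 1; 0 0 0 4 1 0 1; 0 0 0 4 1 0 1; 0 0 0 4 1 0 1; 0 0 0 4 1 0 1; 0 0 0 2.8 0.8 0 1';python3 -m jog '0 0 0 1.6 0.5 0 1; 0 0 0 0.9 0.2 0.5 1; 0 0 0 0 0 1.2 1; 0 0 0 0 0 1.2 1; 0 0 0 0 0 0.7 1; 0 0 0 0 0 0 1;0 0 0 0 0 0 1;0 0 0 0 0 0 1'; python3 - <<'E'
from h import *
need(.5103,.32,.2440,91.5)
Ps=[cloud(snap('top')),cloud(snap('side'))]
p=r.state()['tool_pos']
for lo,hi in((p[2]-.03,p[2]-.012),(p[2]-.055,p[2]-.03),(p[2]-.115,p[2]-.06)):
  for n,q in zip('ts',band(Ps,p[:2],.035,lo,hi)):
    if len(q)>4: print(n,len(q),q.mean(0).round(4),'ang %.1f'%ang(q)[0],q.min(0).round(3),q.max(0).round(3))
E
```

```text
time: 49.8
tool_pos: [0.5051, 0.2194, 0.2811]
tool_rot: [-3.141, -0.0, 1.599]
ft_force: [0.4, -0.6, -2.9]
width: 0.0189
time: 50.6
tool_pos: [0.5122, 0.2417, 0.2459]
tool_rot: [3.14, -0.0, 1.598]
ft_force: [1.0, -0.4, -3.1]
width: 0.0189
t 50.6 pos [0.5122 0.2417 0.2459] yaw 91.6 shift cm [7.84 0.03 0.2 ] rotvec [ 0.001 -0.     0.001] F [ 1.  -0.4 -3.1] w 0.019
   shift in final frame [7.84 0.02 0.19]
s 29 [0.511  0.2383 0.2242] ang 3.8 [0.486 0.231 0.216] [0.54  0.248 0.233]
s 43 [0.5125 0.2382 0.2025] ang 2.3 [0.485 0.23  0.191] [0.541 0.248 0.214]
t 215 [0.5117 0.2271 0.1706] ang 2.1 [0.482 0.212 0.134] [0.54  0.246 0.186]
s 292 [0.5076 0.228  0.1649] ang 165.2 [0.482 0.207 0.135] [0.545 0.268 0.186]
```

```bash
python3 -m jog '0 0 0 1 0 0.1 1; 0 0 0 1.2 0 0 1; 0 0 0 1.3 0 0 1; 0 0 0 1.3 0 0 1; 0 0 0 1.3 0 0 1; 0 0 0 1.2 0 0 1; 0 0 0 0.55 0 0 1; 0 0 0 0 0 0 1'; python3 -m jog '0 0 0 0 0 0.5 1; 0 0 0 0 0 0.8 1; 0 0 0 0 0 0.6 1; 0 0 0 0 0 0.4 1; 0 0 0 0 0 0.4 1; 0 0 0 0 0 0.4 1; 0 0 0 0 0 0.4 1; 0 0 0 0 0 0.4 1'; python3 -m jog '0 0 0 0 0 0.4 1; 0 0 0 0 0 0.2 1; 0 0 0 0 0 0.1 1; 0 0 0 0 0 0 1; 0 0 0 0 0 0 1; 0 0 0 0 0 0 1;0 0 0 0 0 0 1'; python3 -c "
from h import *
need(.51,.32,.198,91.5)"
```

```text
time: 51.5
tool_pos: [0.5093, 0.3214, 0.2441]
tool_rot: [-3.141, 0.0, 1.6]
ft_force: [-0.1, 0.1, -3.4]
width: 0.019
time: 52.3
tool_pos: [0.5096, 0.3203, 0.2052]
tool_rot: [3.142, 0.0, 1.599]
ft_force: [-1.0, -2.3, -1.1]
width: 0.0195
time: 53.0
tool_pos: [0.5096, 0.3204, 0.1984]
tool_rot: [3.141, 0.0, 1.599]
ft_force: [-1.9, -2.8, -0.3]
width: 0.0191
t 53.0 pos [0.5096 0.3204 0.1984] yaw 91.6 shift cm [-0.04  0.04  0.04] rotvec [0.    0.    0.002] F [-1.9 -2.8 -0.3] w 0.019
   shift in final frame [-0.04  0.04  0.04]
```

```bash
python3 -m jog '0 0 0 0 0 0 1; 0 0 0 0 0 0 0.5; 0 0 0 0 0 0 0.3; 0 0 0 0 0 0 0.1; 0 0 0 0 0 0 0; 0 0 0 0 0 0 0; 0 0 0 0 0 -1.5 0; 0 0 0 0 0 -3 0'; python3 -m jog '0 0 0 0 0 -2 0; 0 0 0 0 0 0 0'; python3 -c "
from h import *
hang()"; for i in 1 2 3 4 5 6; do python3 -m jog '0 0 0 0 0 0 0; 0 0 0 0 0 0 0; 0 0 0 0 0 0 0; 0 0 0 0 0 0 0; 0 0 0 0 0 0 0; 0 0 0 0 0 0 0; 0 0 0 0 0 0 0; 0 0 0 0 0 0 0' >/dev/null; python3 -c "
from h import *
hang()"; done;  python3 -c "
from h import *
need(.51,.32,.199,91.5)"
```

```text
time: 53.8
tool_pos: [0.5081, 0.3199, 0.2419]
tool_rot: [-3.137, 0.002, 1.599]
ft_force: [0.6, -0.1, 0.8]
width: 0.0427
time: 54.0
tool_pos: [0.5116, 0.3214, 0.2684]
tool_rot: [3.134, -0.003, 1.599]
ft_force: [-0.8, 1.0, 0.8]
width: 0.0428
t 54.0 hang n417 [0.5085 0.3121 0.1509] z [0.1047 0.225 ]
t 54.9 hang n421 [0.5083 0.3121 0.1521] z [0.1038 0.228 ]
t 55.8 hang n425 [0.5084 0.3122 0.1522] z [0.1044 0.2283]
t 56.6 hang n422 [0.5085 0.3118 0.1531] z [0.1044 0.2274]
t 57.5 hang n424 [0.5086 0.3124 0.1523] z [0.1041 0.2272]
t 58.3 hang n425 [0.5084 0.3122 0.1526] z [0.1048 0.2285]
t 59.1 hang n425 [0.5085 0.3123 0.1525] z [0.1041 0.2276]
t 59.1 pos [0.5095 0.3205 0.2632] yaw 91.6 shift cm [-0.05  0.05  6.42] rotvec [-0.     0.     0.002] F [ 0.  -0.4 -0.9] w 0.043
   shift in final frame [-0.05  0.05  6.42]
```

Still for over 4 s. Regrasping.

```bash
python3 -m jog '0 0 0 0 0 2.5 0; 0 0 0 0 0 2.5 0; 0 0 0 0 0 1.4 0; 0 0 0 0 0 0 0; 0 0 0 0 0 0 0.4; 0 0 0 0 0 0 0.8; 0 0 0 0 0 0 1; 0 0 0 0 0 0 1' 50; python3 -m jog '0 0 0 0 0 0 1; 0 0 0 0 0 0 1; 0 0 0 0 0 -0.8 1; 0 0 0 0 0 -1 1; 0 0 0 0 0 -1 1; 0 0 0 0 0 -1 1; 0 0 0 0 0 -0.7 1; 0 0 0 0 0 0 1'; python3 -c "
from h import *
need(.455,-.29,.27,91.5)"
```

```text
time: 59.95
tool_pos: [0.51, 0.3207, 0.2003]
tool_rot: [3.14, -0.001, 1.599]
ft_force: [0.5, -0.5, -0.3]
width: 0.0187
time: 60.75
tool_pos: [0.5101, 0.3206, 0.2458]
tool_rot: [3.14, -0.001, 1.599]
ft_force: [0.9, 0.4, -3.5]
width: 0.0187
t 60.8 pos [0.5101 0.3206 0.2458] yaw 91.6 shift cm [-60.88  -7.21  -2.47] rotvec [ 0.002 -0.001  0.002] F [ 0.9  0.4 -3.5] w 0.019
   shift in final frame [-60.9   -7.11  -2.42]
```

```bash
python3 -m jog '0 0 0 -1 0 0.2 1; 0 0 0 -1.5 0 0 1; 0 0 0 -1.8 0 0 1; 0 0 0 -1.8 0 0 1; 0 0 0 -1.8 0 -0.5 1; 0 0 0 -2.5 0 -1.3 1; 0 0 0 -3 -0.5 -1.5 1; 0 0 0 -3.5 -0.5 -0.7 1'; python3 -m jog '0 0 0 -4 -0.6 0 1; 0 0 0 -4 -0.6 0 1; 0 0 0 -4 -0.6 0 1; 0 0 0 -4 -0.6 0 1; 0 0 0 -4 -0.6 0 1; 0 0 0 -4 -0.6 0 1; 0 0 0 -4 -0.6 0 1; 0 0 0 -4 -0.6 0 1';  python3 -m jog '0 0 0 -4 -0.5 0 1; 0 0 0 -3.5 -0.5 0 1; 0 0 0 -2.5 -0.2 0 1; 0 0 0 -1.2 -0.1 0 1; 0 0 0 -0.7 0 0 1; 0 0 0 0 0 0 1; 0 0 0 0 0 0 1'; python3 -c "
from h import *
need(.455,-.29,.123,91.5)"
```

```text
time: 61.55
tool_pos: [0.5041, 0.1494, 0.2829]
tool_rot: [3.141, 0.0, 1.599]
ft_force: [0.4, 0.5, -1.8]
width: 0.0189
time: 62.35
tool_pos: [0.4635, -0.1722, 0.2817]
tool_rot: [-3.141, -0.0, 1.598]
ft_force: [1.3, -0.2, -3.4]
width: 0.0192
time: 63.05
tool_pos: [0.4556, -0.2882, 0.2821]
tool_rot: [-3.141, -0.001, 1.6]
ft_force: [0.3, -0.3, -3.2]
width: 0.0189
t 63.0 pos [ 0.4556 -0.2882  0.2821] yaw 91.7 shift cm [-0.19 -0.06 15.91] rotvec [-0.    -0.001  0.003] F [ 0.3 -0.3 -3.2] w 0.019
   shift in final frame [-0.18 -0.07 15.91]
```

```bash
python3 -m jog '0 0 0 0 0 2.5 1; 0 0 0 0 0 3.5 1; 0 0 0 0 0 4 1; 0 0 0 0 0 3 1; 0 0 0 0 0 2 1; 0 0 0 0 0 0.8 1; 0 0 0 0 0 0 1; 0 0 0 0 0 0 1'; python3 -m jog '0 0 0 0 0 0.15 1; 0 0 0 0 0 0.15 1;0 0 0 0 0 0 1; 0 0 0 0 0 0 1';python3 -m jog '0 0 0 0 0 0.1 1; 0 0 0 0 0 0 1; 0 0 0 0 0 0 1'; python3 -c "
from h import *
need(.455,-.29,.12,91.5)"
```

```text
time: 63.85
tool_pos: [0.4563, -0.2888, 0.1251]
tool_rot: [3.141, 0.001, 1.6]
ft_force: [0.2, 0.0, -3.3]
width: 0.019
time: 64.25
tool_pos: [0.4565, -0.2899, 0.124]
tool_rot: [3.14, 0.002, 1.599]
ft_force: [-3.7, 3.8, 12.2]
width: 0.0191
time: 64.55
tool_pos: [0.4568, -0.2902, 0.124]
tool_rot: [3.139, 0.003, 1.599]
ft_force: [-5.4, 5.4, 17.8]
width: 0.0187
t 64.5 pos [ 0.4568 -0.2902  0.124 ] yaw 91.6 shift cm [ 0.03 -0.18  0.4 ] rotvec [0.002 0.003 0.002] F [-5.4  5.4 17.8] w 0.019
   shift in final frame [ 0.03 -0.18  0.4 ]
```

```bash
python3 -m jog '0 0 0 0 0 -0.15 1; 0 0 0 0 0 0 1; 0 0 0 0 0 0 0.5; 0 0 0 0 0 0 0.3; 0 0 0 0 0 0 0; 0 0 0 0 0 0 0; 0 0 0 0 0 -2 0; 0 0 0 0 0 -4 0'; python3 -m jog '0 0 0 0 0 -4 0; 0 0 0 0 0 -4 0; 0 0 0 0 0 -3 0; 0 0 0 3 -2 0 0; 0 0 0 4 -2 0 0; 0 0 0 4 -2 0 0; 0 0 0 4 0 0 0; 0 0 0 4 0 0 0'; python3 -m jog '0 0 0 4 0 0 0; 0 0 0 4 0 0 0; 0 0 0 4 0 0 0; 0 0 0 0 0 0 0; 0 0 0 0 0 0 0; 0 0 0 0 0 0 0'; python3 - <<'E'
from h import *
t0=load('top')['frame']
snap('top','top9');snap('side','side9')
Ps=[cloud(load('top')),cloud(load('side'))]
for p,H in(((.576,-.346),.118),((.5745,-.235),.134),((.456,-.29),.15)):
    for n,q in zip('ts',band(Ps,p,.045,H-.03,H+.012)): print(p,n,len(q),q.mean(0).round(4) if len(q) else '',q.max(0).round(3) if len(q) else '')
for n,q in zip('ts',band(Ps,(.6765,.053),.035,.08,.1)): print('knob',n,q.mean(0),ang(q)[0])
for n,q in zip('ts',band(Ps,(.51,.31),.035,.1,.25)): print('hook',n,len(q),q.min(0),q.max(0))
P=Ps[0]
for k,(v0,v1,u0,u1) in {'jar':(264,280,345,362),'beak':(178,194,340,358),'gr':(212,238,284,308),'gr2':(190,214,238,262)}.items():
    Q=P[v0:v1,u0:u1].reshape(-1,3);Q=Q[(Q[:,2]>.02)&(Q[:,2]<.3)];print(k,Q.mean(0).round(3))
a=load('top')['frame'][80:300,190:510];cv2.imwrite('pics/f1.png',cv2.resize(a,None,fx=2.5,fy=2.5,interpolation=2)[:,:,::-1])
E
```

```text
time: 65.35
tool_pos: [0.4536, -0.2875, 0.1789]
tool_rot: [-3.136, -0.006, 1.599]
ft_force: [0.8, -1.4, -0.6]
width: 0.0426
time: 66.15
tool_pos: [0.3896, -0.0998, 0.2918]
tool_rot: [3.141, 0.0, 1.597]
ft_force: [0.5, 0.1, 0.3]
width: 0.0427
time: 66.75
tool_pos: [0.3871, 0.0181, 0.2917]
tool_rot: [-3.141, 0.0, 1.598]
ft_force: [-0.5, 0.0, -0.4]
width: 0.0428
(0.576, -0.346) t 43 [ 0.5745 -0.3462  0.1095] [ 0.585 -0.342  0.123]
(0.576, -0.346) s 68 [ 0.574  -0.3518  0.1093] [ 0.589 -0.344  0.125]
(0.5745, -0.235) t 34 [ 0.5725 -0.2336  0.1266] [ 0.582 -0.23   0.142]
(0.5745, -0.235) s 65 [ 0.5729 -0.2391  0.124 ] [ 0.588 -0.231  0.139]
(0.456, -0.29) t 36 [ 0.4547 -0.2888  0.1461] [ 0.464 -0.284  0.154]
(0.456, -0.29) s 71 [ 0.4545 -0.2943  0.1402] [ 0.466 -0.287  0.155]
knob t [0.67540088 0.05280808 0.09004709] 172.39721626653494
knob s [0.67675783 0.0486854  0.08959635] 174.5583355367589
hook t 55 [0.50679811 0.2941108  0.19690703] [0.51478284 0.34419854 0.2226589 ]Traceback (most recent call last):
  File "<stdin>", line 8, in <module>
    return umr_minimum(a, axis, None, out, keepdims, initial, where)
ValueError: zero-size array to reduction operation minimum which has no identity
```

View pics/side9.png

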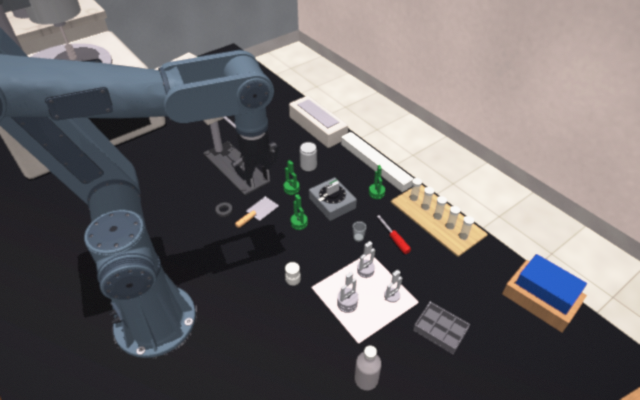

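```bash
python3 - <<'E'
from h import *
f=load('top')['frame']; P=cloud(load('top'))
c=cv2.resize(f[155:200,268:320],None,fx=8,fy=8,interpolation=2); d=cv2.resize(f[180:270,360:450],None,fx=4,fy=4,interpolation=2)
cv2.imwrite('pics/f2.png',np.hstack([c,d])[:,:,::-1])
Q=P[155:200,268:320].reshape(-1,3); m=(abs(Q[:,2]-.045)<.006); print(cv2.minAreaRect((Q[m][:,:2]*1000).astype(np.float32)))
E
```

```text
((676.3687133789062, 52.780731201171875), (129.48008728027344, 110.041748046875), 85.66466522216797)
```

View pics/f2.png

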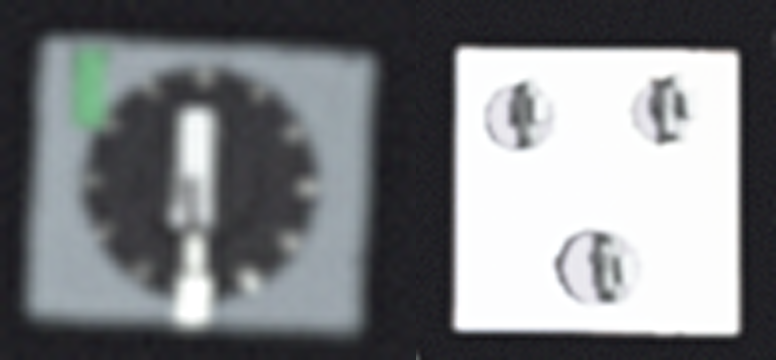

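The pointer nose (193,245) lines up with the long mark (193,300), and all three stacks stand within the tile. Handing in.

```bash
python3 -c "
from bench import r
print(r.close_job(), r.state()['time'])"
```

```text
the job is handed in; nothing more can be done
the job is handed in; nothing more can be done
```

The job is done and handed in, with the robot's clock at about 67 s.

- **Selector:** I turned it about 87.5° counter-clockwise, the shorter way, and left its pointer on the long white mark.
- **Weighing:** Three stacks were present: stack1, stack2 and stack3. stack4 was absent. I hung them in that order, let go of each and left it still for at least 3.5 s, then stood each upright on the tile.

**Last checks:**
- All three stacks stand upright on the tile, at about (0.575, -0.346), (0.573, -0.234) and (0.455, -0.289).
- The hook is back at its empty height in the top view; the side view of it was blocked by the arm.
- In the pictures the other objects look unmoved, and the pointer nose lines up with the mark.

**What failed or disagreed:**
- Coarse depth fits put the knob bar at 172.4° (top view) and 174.6° (side view), against about 175.5° for the mark. I trusted the gripper's final angle of 175.5° and the picture.
- My last check script crashed before it re-measured the bystanders' positions, so that check rests on the pictures only.
- stack3 met the tile about 3 mm higher than I expected, with up to about 18 N at the wrist. I backed off before letting go, and it stands upright.

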